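# Load the bar-pastry magazine and set the filling regulator

## Robot

A 6-joint arm with a two-finger parallel gripper is mounted at the origin on the work surface. World frame = base frame: x ahead of the robot, y to its left, z up, the work surface at z = 0. Lengths are in m, angles in rad, forces in N, time in s.
With the tool pointing down it reaches from about 0.25 to 0.775 m from the base axis. Payload 4 kg.
Tool frame: the origin (TCP) lies at the very end of the fingers, on their centre line; the grasp point (between the pads) lies 19 mm behind it; z points along the fingers, x is the direction in which the jaws open and shut, and the axes are right-handed (so a half turn about z gives the same grasp; the last joint's range is limited). The gripper opens to 94 mm and grips with 3 to 60 N. Pads are 16 mm wide; open, the fingers measure 119 mm over their backs; the gripper's body (75 mm by 177 mm) begins 78 mm behind the grasp point.
Start: joints at [-0.103, 0.087, 1.371, -0, 1.684, -0.103], TCP at [0.55, -0, 0.206] pointing down, gripper open.
Joint ranges: [-3.1, 3.1], [-0.76, 2.03], [0.27, 2.55], [-1.08, 4.22], [0.17, 2.65], [-2.57, 2.57]. Speed limits (rad/s): [2.79, 2.79, 3.14, 3.14, 3.14, 3.14].

## Interface

Orientations are given as a unit quaternion [w, x, y, z].
In Python, from workcell import ctrl gives the robot as it stands.
- The arm moves only by the shell command python3 -m creep 'ROWS' [FORCE]. ROWS is JSON, a list that holds one entry, the list of rows, each a list of 7 numbers: the shift along the tool's x, y, z normalised to -1 to 1, where 1 is 30 mm, then the turn, a rotation vector about the tool's x, y, z normalised to -1 to 1, where 1 is 120 degrees, then the gripper command: -1 is shut, 1 is fully open, values between are in proportion. A call has exactly 8 rows; each row shifts and turns the pose as measured when the row begins, along the tool's axes as they then stand; what a row does not reach is not made up. A row lasts 1/8 s, in which the tool goes at most 62.5 mm and 10.7 degrees, less where a joint would pass 70% of its speed; a pose out of reach is approached as far as the arm can. A call with a number of a shift or a turn outside -1 to 1 is refused whole. A call with a gripper value outside its range is refused whole. The fingers move at their own pace and stop on an object; FORCE is the grip in N (left out, the last holds). Time passes only in rows, so rows that do not move let the fingers close, or fill a call up. It gives the time, the measured TCP pose, the force and the opening at its end, in the units of the state.
- ctrl.get_obs(): the state, without advancing time (a new reading comes with each control period).
- ctrl.grab_frame(name): name is "scene" or "side" or "wrist"; returns (picture, depth): 480x640x3 uint8, blue, green, red; 480x640 float32, m along the optical axis (not along the pixel's ray), 0 where there is no reading.
- ctrl.camera_params(name): a dict with "fx", "fy", "cx", "cy" (pixels), "position" and "orientation" of the camera in the world. Camera axes: x right, y up, looking along -z (the intrinsics and any distortion apply to the point x, -y, -z); pixel columns grow to the right and rows downward; lengths in m; the calibration is good to about 2 mm. A picture is of the moment at which its call begins: read the wrist's pose just before it. camera_params takes no time and is no camera call; for the wrist camera it gives the pose at the moment of the call.
- ctrl.close_job(): hands the job in, once; it reports no verdict.
The state is a dict: "t": time; "joint_pos": joint angles; "qd": joint speeds; "effort": joint torques, N m; "ee_pos": TCP position; "eef_rot": TCP orientation; "ft_force": force on the tool from outside, world axes, zero at the start; "torque": the same for the moment, N m; "gripper_width": finger opening in m.
Only numpy, scipy, OpenCV 4.12 (cv2) and the standard library are available. Lean on these libraries where they do the work, as an engineer would, in place of code of your own. Each camera call takes 0.05 s, during which the arm holds its last target. There are 200 camera calls.

## Task

Get the bar-pastry station ready: try the steel baking tubes from the marble board in the mouth of the feed magazine, so that every tube that fits ends lying stacked inside it, and lay those too thick to go in flat in the shallow reject tray. Also set the filling regulator, before or after: slide its clear guard right off the knob, turn the knob until its pointer meets the raised mark on the dial, and then slide the guard back over it, fully home. Leave the bowl, sieve and jar alone.

Things in the scene. Friction and masses are not known exactly. Their poses are not given: they have to be found in the camera images.
- tube_a: One of four or five square-section steel baking tubes, some may be absent. All are 100 mm long; a slim one is 38 x 38 mm in section, a thick one 50 x 50 mm (weights 0.11 to 0.28 kg). It starts lying flat on the marble board. Origin: centre of the tube; x runs along its length, y and z across its faces. Each behaves as a solid bar when gripped across its width.
- tube_b: One of four or five square-section steel baking tubes, some may be absent. All are 100 mm long; a slim one is 38 x 38 mm in section, a thick one 50 x 50 mm (weights 0.11 to 0.28 kg). It starts lying flat on the marble board. Origin: centre of the tube; x runs along its length, y and z across its faces. Each behaves as a solid bar when gripped across its width.
- tube_c: One of four or five square-section steel baking tubes, some may be absent. All are 100 mm long; a slim one is 38 x 38 mm in section, a thick one 50 x 50 mm (weights 0.11 to 0.28 kg). It starts lying flat on the marble board. Origin: centre of the tube; x runs along its length, y and z across its faces. Each behaves as a solid bar when gripped across its width.
- tube_d: One of four or five square-section steel baking tubes, some may be absent. All are 100 mm long; a slim one is 38 x 38 mm in section, a thick one 50 x 50 mm (weights 0.11 to 0.28 kg). It starts lying flat on the marble board. Origin: centre of the tube; x runs along its length, y and z across its faces. Each behaves as a solid bar when gripped across its width.
- tube_e: One of four or five square-section steel baking tubes, some may be absent. All are 100 mm long; a slim one is 38 x 38 mm in section, a thick one 50 x 50 mm (weights 0.11 to 0.28 kg). It starts lying flat on the marble board. Origin: centre of the tube; x runs along its length, y and z across its faces. Each behaves as a solid bar when gripped across its width.
- board: Fixed round marble board, 380 mm across, 16 mm thick, lying on the bench; the tubes start on it. Origin: centre of its underside.
- magazine: Fixed feed magazine: upright open-topped shaft, 127 mm high, 4 mm walls, one long wall clear. Inside 45 mm along x, 116 mm along y, straight down to a floor 4 mm above the bench; holds three slim tubes stacked flat, lengthwise along y. A slim tube entered level slides down when let go; a thick one stops on the rim. Origin: centre of its underside; z up.
- magazine_mouth (a point): Centre of the magazine's mouth, level with its rim, 127 mm above the bench; same axes as the magazine.
- tray: Fixed shallow dark steel reject tray, outside 140 mm along its x, 190 mm along its y, rim 22 mm high, walls and floor 4 to 5 mm. Room for two thick tubes side by side, lengthwise along x, centres about 80 mm apart. Origin: centre of its underside.
- regulator_box: Fixed stainless box of the filling regulator, 300 mm along its x, 130 mm along y, 35 mm high, two pipe stubs on its -y side. The knob stands on its top near the -x end (68 mm from the middle); the guard slides along x. Origin: centre of its underside.
- regulator (a joint): Turn of the black regulator knob about the vertical, rad; grows clockwise seen from above; at 0 its pointer lies towards +x of the box; stops at -0.2 and 4.2. Stays where left (friction about 0.05 N m).
- regulator_grip (a point): Point on the knob's axis, 70 mm above the bench, in the bar grip on the knob: bar 56 mm long, 16 mm thick, its top 82 mm and its foot 48 mm above the bench, on a round skirt of 60 mm diameter. Its x axis runs along the bar towards the pointer.
- regulator_tip (a point): Tip of the knob's white pointer, 37 mm from its axis.
- dial_mark (a point): Outer raised black mark on the aluminium dial round the knob, 37 mm from the knob's axis; the pointer must come to face it. Its x axis points outward from the knob axis. Its place round the dial differs from start to start.
- guard (a joint): Slide of the clear guard hood, m: 0 = fully home over the knob, grows as it slides towards +x of the box, 0.136 = fully open. Needs about 2 to 3 N and stays where left.
- guard_grip (a point): Point in the guard's upright grey handle, 117 mm above the bench. The handle is a plate 14 mm thick along the sliding direction x, 70 mm across, its top 129 mm and its foot 93 mm above the bench. The hood is 96 mm along x, 110 mm across, centred under the handle.
- bowl: Bystander: white bowl, 104 mm across, 50 mm high. Origin: centre of its underside.
- sieve: Bystander: small round steel sieve lying down, 80 mm across, 30 mm high, with a wire handle. Origin: under the centre of its drum.
- jar: Bystander: glass jar with a metal cap, 70 mm across, 90 mm high. Origin: centre of its underside.
Not all that is in view belongs to the job. Leave any blue, green or turquoise look-alike of the tube_b alone.

How it is judged:
By the outcome, as a careful person would: the job done as asked, in the order asked, and still so for the second after the job is handed in, with the robot touching nothing.
Of tube_a, tube_b, tube_c, tube_d, tube_e only 4 to 5 are there at a start; the rules pass over those that are not, and their reading is None.
At some moment in a run one of tube_a, tube_b, tube_c, tube_d, tube_e may be knocked a few centimetres aside while the robot is not near it.
Once in a run the grip may slacken for a moment while it holds something.
It also fails if it takes over 208 s, if anything falls off the work surface, if the arm or the gripper's body presses on something with over 40 N, if the wrist force passes 120 N, or if a joint passes its speed limit or range.

## Working session

There is one attempt and no reset: what is moved stays moved. The work goes in short steps, Python scripts to look and compute and a shell command to move; the robot and the scene stay as the last step left them, time stands still between calls to the robot, and variables do not carry over. Pictures are saved under pics/ and viewed, about 12 in all and at most 16, crops included, and the job is handed in when it is done.

```bash
ls; mkdir -p pics; cat > h.py <<'E'
import numpy as np, cv2, sys
from scipy.spatial.transform import Rotation as R
from workcell import ctrl
def q2R(q): return R.from_quat([q[1],q[2],q[3],q[0]]).as_matrix()
def grab(n):
    p=ctrl.camera_params(n); im,d=ctrl.grab_frame(n); return im,d,p
def cloud(d,p):
    v,u=np.mgrid[0:480,0:640]
    P=np.stack([(u-p['cx'])/p['fx']*d,-(v-p['cy'])/p['fy']*d,-d],-1)
    W=P@q2R(p['orientation']).T+np.array(p['position']); W[d==0]=np.nan
    return W
def st():
    o=ctrl.get_obs(); print('t',round(o['t'],2),'p',np.round(o['ee_pos'],4),'q',np.round(o['eef_rot'],3),'w',round(o['gripper_width'],4),'F',np.round(o['ft_force'],1)); return o
E
python3 - <<'E'
from h import *
o=st(); print(np.round(q2R(o['eef_rot']),2)); 
for n in('scene','side'):
    im,d,p=grab(n); cv2.imwrite(f'pics/{n}0.png',im); np.savez(f'{n}0.npz',im=im,d=d,W=cloud(d,p)); print(n,p)
E
```

```text
pics
t 0.0 p [5.494e-01 1.000e-04 2.043e-01] q [-0.     1.     0.    -0.001] w 0.094 F [ 0.5 -0.7 -0. ]
[[ 1.  0. -0.]
 [ 0. -1.  0.]
 [-0. -0. -1.]]
scene {'fx': 507.6619978818314, 'fy': 507.6619978818314, 'cx': 318.5629708984154, 'cy': 238.62297498458207, 'position': array([ 1.36124693, -0.3753579 ,  0.90682238]), 'orientation': array([0.72998887, 0.33451309, 0.23818568, 0.54633765])}
side {'fx': 529.7093907682709, 'fy': 529.7093907682709, 'cx': 319.60696213850474, 'cy': 239.02847146375075, 'position': array([-0.10058627, -0.88489709,  0.69603223]), 'orientation': array([ 0.82253812,  0.46757232, -0.15789321, -0.28262503])}
```

View pics/scene0.png

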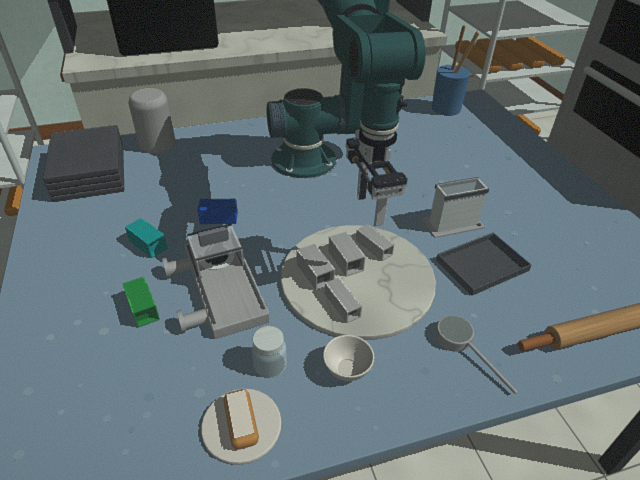

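View pics/side0.png

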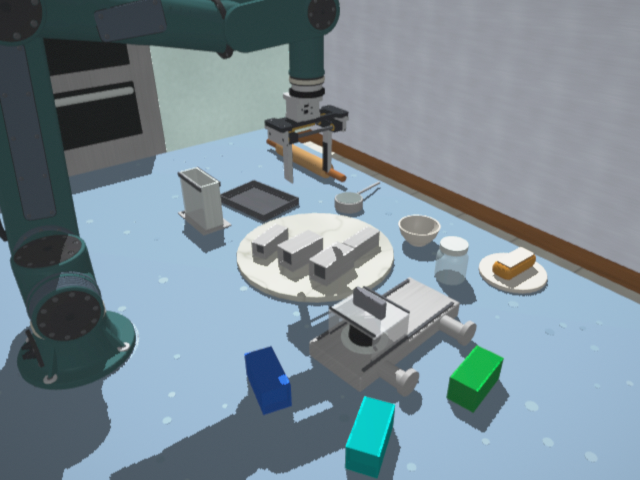

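The scene view shows four steel tubes on the board, at about (315,266), (346,252), (375,242) and (343,298). The magazine is at (460,207), the tray at (484,262), and the regulator at (225,275) with its guard over the knob. The blue, turquoise and green look-alikes are off to the left and I'll leave them alone. The side view agrees.

```bash
cat > meas.py <<'E'
from h import *
def rects(W,zlo,zhi,box,minn=60,k=3):
    m=(W[...,2]>zlo)&(W[...,2]<zhi)&(W[...,0]>box[0])&(W[...,0]<box[1])&(W[...,1]>box[2])&(W[...,1]<box[3])
    n,l=cv2.connectedComponents(cv2.erode(m.astype(np.uint8),np.ones((2,2))))
    out=[]
    for i in range(1,n):
        s=l==i
        if s.sum()<minn: continue
        P=W[s]; r=cv2.minAreaRect((P[:,:2]*1000).astype(np.float32))
        v,u=np.nonzero(s)
        c=cv2.boxPoints(r); e=[c[1]-c[0],c[2]-c[1]]; e=max(e,key=np.linalg.norm); a=np.degrees(np.arctan2(e[1],e[0]))%180
        out.append((r[0],sorted(r[1]),a)); print('uv',int(u.mean()),int(v.mean()),'n',s.sum(),'z',np.round(np.percentile(P[:,2],[5,50,95]),4),'c',np.round(r[0],0),'size',np.round(sorted(r[1]),0),'long axis',round(a,1))
    return out
E
python3 - <<'E'
from meas import *
for n in('scene','side'):
    W=np.load(f'{n}0.npz')['W']
    print(n,'tubes slim'); rects(W,.046,.060,(.3,.8,-.2,.3))
    print('tubes thick'); rects(W,.060,.073,(.3,.8,-.2,.3))
    print('mag rim'); rects(W,.118,.135,(.2,.8,.1,.5),20)
    print('board'); rects(W,.012,.02,(.2,.9,-.3,.4),1000)
    print('handle'); rects(W,.12,.135,(.3,.8,-.5,-.05),20)
    print('box top'); rects(W,.03,.04,(.3,.8,-.5,-.05),300)
W=np.load('scene0.npz')['W']
for uv in [(437,263),(494,235),(530,266),(475,292),(433,232),(485,226),(465,182),(453,193)]: print(uv,np.round(W[uv[1],uv[0]],3))
print('tray'); rects(W,.015,.027,(.3,.9,.1,.6),60)
E
```

```text
scene tubes slim
uv 374 237 n 373 z [0.051  0.0548 0.0579] c [478.  58.] size [40. 99.] long axis 20.9
uv 343 295 n 544 z [0.0519 0.055  0.0577] c [642. -85.] size [39. 98.] long axis 12.7
uv 332 344 n 69 z [0.0465 0.0489 0.0525] c [ 767. -151.] size [22. 79.] long axis 129.5
tubes thick
uv 346 247 n 539 z [0.0642 0.0671 0.0697] c [504. -29.] size [ 50. 100.] long axis 7.5
uv 315 260 n 594 z [0.0644 0.0671 0.0698] c [ 527. -117.] size [ 51. 101.] long axis 13.8
mag rim
uv 461 188 n 340 z [0.119  0.1247 0.1296] c [428. 317.] size [ 62. 129.] long axis 90.3
board
uv 366 288 n 7136 z [0.0142 0.017  0.0194] c [558. -16.] size [372. 374.] long axis 129.8
handle
uv 212 232 n 157 z [0.1206 0.1279 0.1313] c [ 434. -339.] size [13. 67.] long axis 98.1
box top
uv 228 296 n 2881 z [0.0329 0.0361 0.0389] c [ 538. -357.] size [173. 218.] long axis 9.5
side tubes slim
uv 209 211 n 74 z [0.047  0.0515 0.0557] c [416. 259.] size [31. 63.] long axis 145.0
uv 270 236 n 364 z [0.0482 0.0536 0.0559] c [473.  53.] size [ 38. 100.] long axis 22.3
uv 361 238 n 364 z [0.0486 0.0538 0.0561] c [639. -88.] siz
[... 770 characters left out ...]
op
uv 388 330 n 3876 z [0.0323 0.0351 0.0381] c [ 489. -360.] size [169. 298.] long axis 5.4
(437, 263) [0.558 0.203 0.   ]
(494, 235) [0.519 0.388 0.019]
(530, 266) [0.649 0.412 0.019]
(475, 292) [0.683 0.238 0.011]
(433, 232) [0.447 0.246 0.003]
(485, 226) [ 0.459  0.402 -0.001]
(465, 182) [0.4   0.343 0.12 ]
(453, 193) [0.399 0.314 0.088]
tray
uv 413 263 n 808 z [0.0154 0.0173 0.02  ] c [546. 136.] size [ 69. 253.] long axis 179.9
uv 512 259 n 136 z [0.0158 0.0199 0.0243] c [609. 384.] size [ 86. 172.] long axis 154.8
uv 453 268 n 97 z [0.0167 0.021  0.0242] c [608. 218.] size [ 42. 140.] long axis 172.4
uv 425 299 n 68 z [0.0153 0.0173 0.0192] c [676. 114.] size [24. 51.] long axis 178.4
```

```bash
python3 - <<'E'
import cv2
a=cv2.imread('pics/scene0.png');b=cv2.imread('pics/side0.png')
x=cv2.resize(a[210:350,160:460],(800,373),interpolation=3);cv2.imwrite('pics/crop1.png',x)
E
```

```text
(no output)
```

View pics/crop1.png

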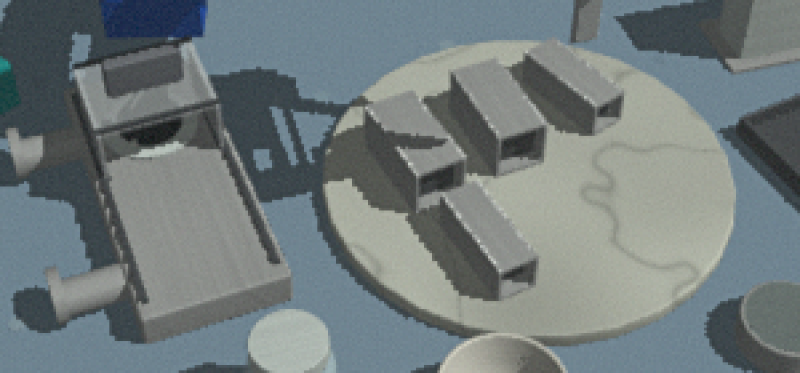

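There are two slim tubes, at pixels (374,237) and (343,295), with their tops at 54 mm. There are two thick ones, at (346,247) and (315,260), with their tops at 66 mm. All four are bare steel on the board, as described, and the crop confirms it. The guard is home over the knob. I'll start with the regulator.

```bash
cat > d.py <<'E'
# remaining move in row units to a goal x y z(mm) yaw(deg of tool x): shift is given in the tool axes after the turn
from h import *
def rem(g):
    o=st(); Rm=q2R(o['eef_rot']); yaw=np.degrees(np.arctan2(Rm[1,0],Rm[0,0]))
    print('tilt(deg)',np.round(np.degrees(Rm[:2,2]),2),'yaw',round(yaw,2),'q1,q6',np.round(np.array(o['joint_pos'])[[0,5]],2))
    if len(g)<4: return
    p=np.array(o['ee_pos'])*1000; dw=np.array(g[:3])-p; a=np.radians(g[3])
    s=np.array([np.cos(a)*dw[0]+np.sin(a)*dw[1], np.sin(a)*dw[0]-np.cos(a)*dw[1], -dw[2]])/30
    w=(g[3]-yaw+180)%360-180
    print('shift units',np.round(s,3),'turn z units',round(-w/120,4))
rem([float(x) for x in sys.argv[1:]])
E
python3 -m creep '[[[-0.4,0.9,0,0,0,-0.0085,0],[-0.4,0.9,0,0,0,-0.0085,0],[-0.4,0.9,0,0,0,-0.0085,0],[-0.4,0.9,0,0,0,-0.0085,0],[-0.4,0.9,0,0,0,-0.0085,0],[-0.4,0.9,0,0,0,-0.0085,0],[-0.4,0.9,0,0,0,-0.0085,0],[0,0,0,0,0,0,0]]]' 20
python3 d.py 431 -341 200 8
python3 - <<'E'
from h import *
im,d,p=grab('wrist'); cv2.imwrite('pics/w1.png',im); W=cloud(d,p); np.savez('w1.npz',W=W,im=im); print(p)
from meas import rects
rects(W,.119,.135,(.3,.8,-.5,-.05),100)
E
```

```text
t: 1.1
ee_pos: [0.4718, -0.1974, 0.1989]
eef_rot: [-0.002, 0.998, 0.065, -0.006]
ft_force: [-0.1, 0.5, 0.3]
gripper_width: 0.0469
t 1.1 p [ 0.4718 -0.1974  0.1989] q [-0.002  0.998  0.065 -0.006] w 0.0469 F [-0.1  0.5  0.3]
tilt(deg) [-0.65  0.22] yaw 7.48 q1,q6 [-0.51 -0.64]
shift units [-2.011  4.551 -0.035] turn z units -0.0043
{'fx': 344.67715923920036, 'fy': 344.67715923920036, 'cx': 324.88703310504746, 'cy': 243.74407216172074, 'position': array([ 0.46335148, -0.12149278,  0.37887895]), 'orientation': array([ 0.98915261, -0.1316135 , -0.00330718,  0.06514646])}
uv 258 422 n 448 z [0.1241 0.1289 0.13  ] c [ 432. -357.] size [13. 34.] long axis 94.7
```

View pics/w1.png

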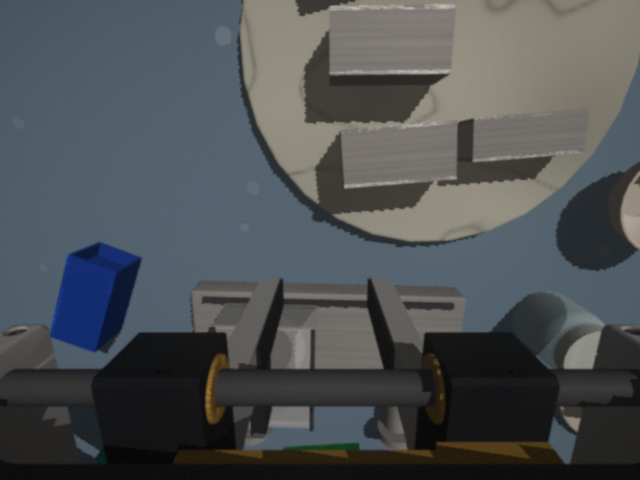

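The wrist view shows the three nearest tubes at (392,40), (398,152) and (528,133). The regulator box lies below the hand, with its edge parallel to the image rows, so its yaw is about 7.5°. I'll go to the handle.

```bash
python3 - <<'E'
from meas import *
W=np.load('w1.npz')['W']
# +y edge of box top
m=(abs(W[...,2]-.035)<.006); pts=[]
for u in range(205,455,5):
    v=np.nonzero(m[270:330,u])[0]
    if len(v): pts.append(W[270+v[0],u,:2])
pts=np.array(pts); f=cv2.fitLine((pts*1000).astype(np.float32),cv2.DIST_HUBER,0,.01,.01).ravel(); print('edge yaw',np.degrees(np.arctan(f[1]/f[0])),'ends',pts[0],pts[-1])
rects(W,.046,.060,(.3,.8,-.2,.3)); rects(W,.060,.073,(.3,.8,-.2,.3))
E
python3 -m creep '[[[-0.45,0.98,0,0,0,0,0],[-0.45,0.98,0,0,0,0,0],[-0.45,0.98,0,0,0,0,0],[-0.45,0.98,0,0,0,0,0],[-0.3,0.6,0,0,0,0,0],[0,0.2,0,0,0,0,0],[0,0,0,0,0,0,0],[0,0,0,0,0,0,0]]]'
python3 d.py 431 -341 106 8
```

```text
edge yaw 6.1321125 ends [ 0.34901238 -0.28329378] [ 0.61451007 -0.25482297]
uv 346 77 n 73 z [0.0485 0.0511 0.056 ] c [471. -59.] size [ 1. 30.] long axis 8.2
uv 397 77 n 128 z [0.0468 0.0507 0.0556] c [514. -53.] size [ 1. 53.] long axis 7.9
uv 528 135 n 4855 z [0.053  0.0543 0.0555] c [639. -85.] size [ 37. 101.] long axis 12.1
uv 626 209 n 362 z [0.0487 0.0501 0.0513] c [ 756. -141.] size [19. 77.] long axis 110.6
uv 391 39 n 8423 z [0.0649 0.0662 0.0676] c [502. -30.] size [50. 99.] long axis 7.9
uv 399 153 n 6465 z [0.0651 0.0663 0.0675] c [ 525. -117.] size [ 49. 100.] long axis 12.1
t: 2.15
ee_pos: [0.4321, -0.34, 0.197]
eef_rot: [-0.006, 0.997, 0.071, -0.005]
ft_force: [0.3, -0.5, -0.5]
gripper_width: 0.047
t 2.15 p [ 0.4321 -0.34    0.197 ] q [-0.006  0.997  0.071 -0.005] w 0.047 F [ 0.3 -0.5 -0.5]
tilt(deg) [-0.58  0.66] yaw 8.19 q1,q6 [-0.77 -0.91]
shift units [-0.041  0.026  3.034] turn z units 0.0016
```

```bash
python3 -m creep '[[[0,0,0.9,0,0,0.0033,0],[0,0,0.9,0,0,0.0033,0],[0,0,0.7,0,0,0.003,0],[0,0,0.5,0,0,0,0],[0,0,0.3,0,0,0,0],[0,0,0,0,0,0,0],[0,0,0,0,0,0,-1],[0,0,0,0,0,0,-1]]]' 25
python3 d.py 431 -341 106 7
```

```text
t: 3.15
ee_pos: [0.435, -0.3363, 0.0991]
eef_rot: [-0.004, 0.998, 0.064, -0.002]
ft_force: [-0.2, -0.4, -0.5]
gripper_width: 0.0301
t 3.15 p [ 0.435  -0.3363  0.0991] q [-0.004  0.998  0.064 -0.002] w 0.0301 F [-0.2 -0.4 -0.5]
tilt(deg) [-0.22  0.43] yaw 7.36 q1,q6 [-0.76 -0.89]
shift units [-0.151  0.14  -0.23 ] turn z units 0.003
```

```bash
python3 -m creep '[[[0,0,0,0,0,0,-1],[0,0,0,0,0,0,-1],[0,0,0,0,0,0,-1],[0,0,0,0,0,0,-1],[0.3,0,0,0,0,0,-1],[0.5,0,0,0,0,0,-1],[0.7,0,0,0,0,0,-1],[0.7,0,0,0,0,0,-1]]]' 
python3 d.py 566 -323 99 7
```

```text
t: 4.15
ee_pos: [0.5019, -0.3294, 0.0996]
eef_rot: [-0.003, 0.998, 0.062, -0.003]
ft_force: [-2.6, -2.1, 0.9]
gripper_width: 0.0142
t 4.15 p [ 0.5019 -0.3294  0.0996] q [-0.003  0.998  0.062 -0.003] w 0.0142 F [-2.6 -2.1  0.9]
tilt(deg) [-0.34  0.28] yaw 7.09 q1,q6 [-0.68 -0.8 ]
shift units [2.147 0.05  0.018] turn z units 0.0008
```

```bash
python3 -m creep '[[[0.6,0,0,0,0,0,-1],[0.6,0,0,0,0,0,-1],[0.5,0,0,0,0,0,-1],[0.3,0,0,0,0,0,-1],[0.15,0,0,0,0,0,-1],[0.1,0,0,0,0,0,-1],[0.1,0,0,0,0,0,-1],[0,0,0,0,0,0,-1]]]' 
python3 d.py 566 -323 99 7
```

```text
t: 5.15
ee_pos: [0.5559, -0.3235, 0.0993]
eef_rot: [-0.003, 0.998, 0.059, -0.03]
ft_force: [-1.0, -0.4, 0.0]
gripper_width: 0.0151
t 5.15 p [ 0.5559 -0.3235  0.0993] q [-0.003  0.998  0.059 -0.03 ] w 0.0151 F [-1.  -0.4  0. ]
tilt(deg) [-3.48  0.16] yaw 6.81 q1,q6 [-0.6  -0.72]
shift units [0.335 0.025 0.01 ] turn z units -0.0016
```

```bash
python3 - <<'E'
from meas import *
im,d,p=grab('side'); W=cloud(d,p); rects(W,.119,.1305,(.3,.8,-.5,-.05),20); cv2.imwrite('pics/s1.png',cv2.resize(im[200:420,220:520],(800,587),interpolation=3))
E
```

```text
uv 400 264 n 21 z [0.121  0.1256 0.129 ] c [ 549. -302.] size [ 7. 11.] long axis 86.2
uv 417 273 n 140 z [0.1199 0.1255 0.1297] c [ 553. -343.] size [39. 43.] long axis 169.9
```

View pics/s1.png

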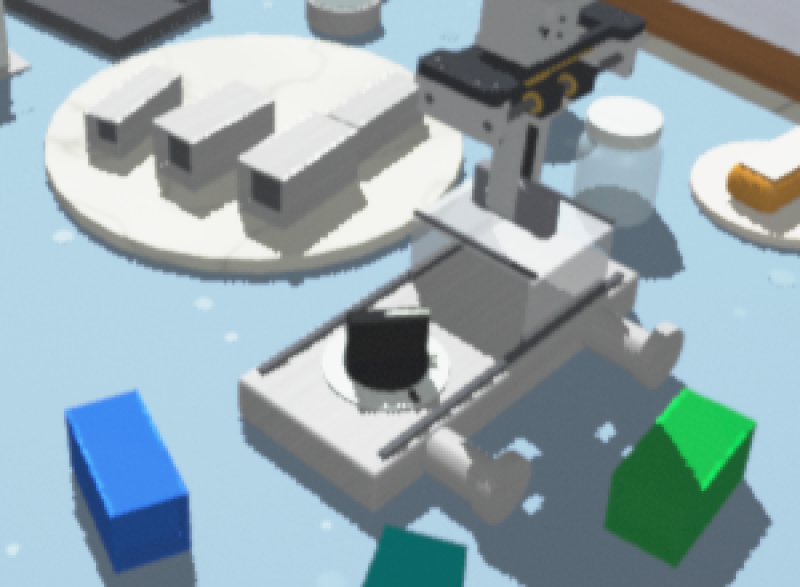

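The side crop shows the guard clear of the knob, with the hood at about (510,270). The knob at (388,350) is exposed. I'll regrip upright and nudge the guard to its stop.

```bash
python3 -m creep '[[[0,0,0,0,0,0,-0.3],[0,0,0,0,0.014,0,-0.3],[0,0,0,0,0.014,0,-0.3],[0,0,0,0,0,0,-1],[0,0,0,0,0,0,-1],[0,0,0,0,0,0,-1],[0.3,0,0,0,0,0,-1],[0.3,0,0,0,0,0,-1]]]' 
python3 d.py 566 -323 99 7
```

```text
t: 6.2
ee_pos: [0.5563, -0.3223, 0.099]
eef_rot: [-0.007, 0.998, 0.057, -0.02]
ft_force: [-25.5, 0.0, 9.8]
gripper_width: 0.0142
t 6.2 p [ 0.5563 -0.3223  0.099 ] q [-0.007  0.998  0.057 -0.02 ] w 0.0142 F [-25.5   0.    9.8]
tilt(deg) [-2.37  0.67] yaw 6.53 q1,q6 [-0.61 -0.72]
shift units [0.318 0.064 0.002] turn z units -0.0039
```

```bash
python3 -m creep '[[[0,0,0,0,0,0,0],[0,0,0,0,0,0,0],[0,0,-0.5,0,0.02,0,0],[0,0,-0.9,-0.005,0,0,0],[0,0,-1,0,0,0,0],[0,0,-1,0,0,0,0],[-0.5,0.3,-0.6,0,0,0,0],[-0.8,0.4,0,0,0,0,0]]]' 
python3 -m creep '[[[-0.8,0.4,0,0,0,0,0],[-0.8,0.4,0,0,0,0,0],[-0.8,0.4,0,0,0,0,0],[-0.8,0.4,0,0,0,0,0],[-0.5,0.3,0,0,0,0,0],[-0.2,0.1,0,0,0,0,0],[0,0,0,0,0,0,0],[0,0,0,0,0,0,0]]]' 
python3 d.py 425 -410 200 7
python3 - <<'E'
from meas import *
im,d,p=grab('wrist'); cv2.imwrite('pics/w2.png',im); W=cloud(d,p); np.savez('w2.npz',W=W,im=im)
print('bar'); rects(W,.076,.088,(.3,.5,-.45,-.25),60)
print('handle'); rects(W,.119,.135,(.3,.8,-.5,-.05),60)
E
```

```text
t: 7.2
ee_pos: [0.5223, -0.3491, 0.2276]
eef_rot: [-0.001, 0.998, 0.059, 0.01]
ft_force: [-0.1, -0.2, 0.9]
gripper_width: 0.0472
t: 8.2
ee_pos: [0.4048, -0.4281, 0.2285]
eef_rot: [0.002, 0.998, 0.057, 0.013]
ft_force: [0.6, -0.6, -0.3]
gripper_width: 0.0471
t 8.2 p [ 0.4048 -0.4281  0.2285] q [0.002 0.998 0.057 0.013] w 0.0471 F [ 0.6 -0.6 -0.3]
tilt(deg) [ 1.53 -0.09] yaw 6.57 q1,q6 [-0.92 -1.03]
shift units [ 0.741 -0.517  0.95 ] turn z units -0.0036
bar
uv 349 139 n 1002 z [0.0806 0.0822 0.0836] c [ 421. -341.] size [15. 54.] long axis 146.8
handle
uv 524 138 n 1913 z [0.1227 0.1287 0.1302] c [ 556. -327.] size [15. 69.] long axis 96.7
```

View pics/w2.png

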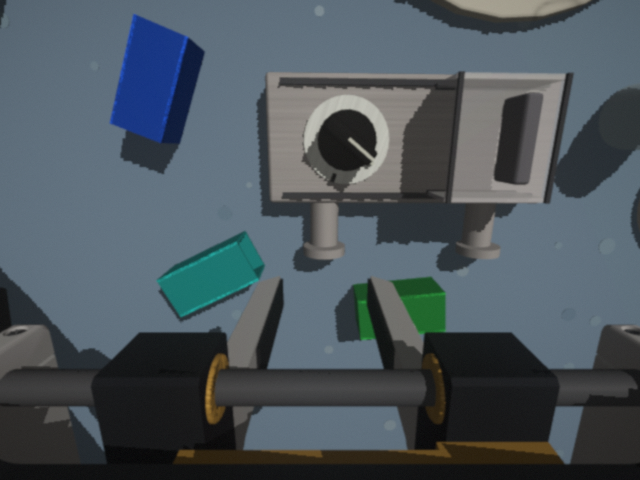

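```bash
python3 - <<'E'
import cv2,numpy as np
im=np.load('w2.npz')['im']; cv2.imwrite('pics/c2.png',cv2.resize(im[85:200,290:405],(600,600),interpolation=cv2.INTER_CUBIC))
E
```

```text
(no output)
```

View pics/c2.png

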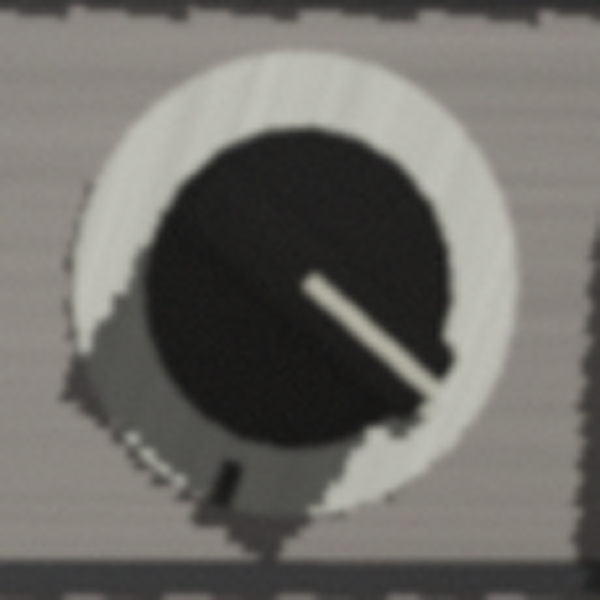

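The enlarged crop shows the white pointer's tip at crop (437,400), which is full-frame pixel (373.8,161.7). The black dial mark is at crop (230,483), pixel (334.1,177.6), on the aluminium ring and partly in shadow.

```bash
python3 - <<'E'
from h import *
W=np.load('w2.npz')['W']; c=np.array([.421,-.341])
for n,(u,v) in dict(mark=(334,178),mark_in=(335,174),mark_out=(333,181),tip=(374,162)).items():
    P=W[v,u]; e=P[:2]-c; print(n,np.round(P,4),'r',round(np.hypot(*e),4),'ang',round(np.degrees(np.arctan2(e[1],e[0])),1))
# ring centre from the whole dial: bright ring at z 34..42 mm
im=np.load('w2.npz')['im']; 
from meas import rects
rects(W,.042,.0495,(.37,.48,-.4,-.28),60)
E
python3 d.py 421 -341 200 56.8
```

```text
mark [ 0.4135 -0.3799  0.043 ] r 0.0396 ang -101.0
mark_in [ 0.414  -0.3757  0.0423] r 0.0354 ang -101.3
mark_out [ 0.4128 -0.383   0.0432] r 0.0428 ang -101.1
tip [ 0.4522 -0.359   0.0455] r 0.036 ang -29.9
uv 358 124 n 567 z [0.0469 0.0482 0.0492] c [ 433. -324.] size [17. 52.] long axis 146.9
uv 335 153 n 684 z [0.0469 0.0482 0.0493] c [ 411. -357.] size [21. 55.] long axis 145.9
t 8.25 p [ 0.4049 -0.4281  0.2285] q [0.002 0.998 0.057 0.013] w 0.047 F [-0.4  1.1  0.1]
tilt(deg) [ 1.52 -0.09] yaw 6.58 q1,q6 [-0.92 -1.03]
shift units [ 2.723 -1.14   0.949] turn z units -0.4185
```

```bash
python3 -m creep '[[[0,0,0,0,-0.0125,0,0],[0,0,0,0,0,-0.085,0],[0,0,0,0,0,-0.085,0],[0,0,0,0,0,-0.085,0],[0,0,0,0,0,-0.085,0],[0,0,0,0,0,-0.085,0],[0,0,0,0,0,0,0],[0,0,0,0,0,0,0]]]' 
python3 d.py 421 -341 120 57
```

```text
t: 9.25
ee_pos: [0.4103, -0.4247, 0.2273]
eef_rot: [0.0, 0.868, 0.496, -0.003]
ft_force: [-0.6, 0.1, 1.3]
gripper_width: 0.0471
t 9.25 p [ 0.4103 -0.4247  0.2273] q [ 0.     0.868  0.496 -0.003] w 0.0471 F [-0.6  0.1  1.3]
tilt(deg) [-0.33 -0.19] yaw 59.54 q1,q6 [-0.89 -1.93]
shift units [ 2.533 -1.218  3.577] turn z units 0.0211
```

```bash
python3 -m creep '[[[0.7,-0.35,0.4,0,0,0.01,0],[0.7,-0.35,0.8,0,0,0.01,0],[0.6,-0.3,0.8,0,0,0,0],[0.4,-0.2,0.8,0,0,0,0],[0.1,0,0.6,0,0,0,0],[0,0,0.3,0,0,0,0],[0,0,0,0,0,0,0],[0,0,0,0,0,0,0]]]' 
python3 d.py 421.5 -341 57 57
```

```text
t: 10.25
ee_pos: [0.4209, -0.3425, 0.1145]
eef_rot: [0.003, 0.881, 0.472, -0.003]
ft_force: [-0.0, 0.3, 0.8]
gripper_width: 0.047
t 10.25 p [ 0.4209 -0.3425  0.1145] q [ 0.003  0.881  0.472 -0.003] w 0.047 F [-0.   0.3  0.8]
tilt(deg) [-0.2  -0.47] yaw 56.35 q1,q6 [-0.78 -1.77]
shift units [ 0.053 -0.011  1.916] turn z units -0.0054
```

```bash
python3 -m creep '[[[0.05,0,0.6,0,0,-0.005,0],[0,0,0.6,0,0,0,0],[0,0,0.4,0,0,0,0],[0,0,0.15,0,0,0,0],[0,0,0,0,0,0,-1],[0,0,0,0,0,0,-1],[0,0,0,0,0,0,-1],[0,0,0,0,0,0,-1]]]' 25
python3 d.py 421.5 -341 57 57
```

```text
t: 11.25
ee_pos: [0.4236, -0.3423, 0.061]
eef_rot: [0.004, 0.879, 0.477, -0.001]
ft_force: [2.8, 3.3, -2.0]
gripper_width: 0.016
t 11.25 p [ 0.4236 -0.3423  0.061 ] q [ 0.004  0.879  0.477 -0.001] w 0.016 F [ 2.8  3.3 -2. ]
tilt(deg) [ 0.11 -0.5 ] yaw 56.95 q1,q6 [-0.78 -1.77]
shift units [-0.002 -0.082  0.132] turn z units -0.0004
```

```bash
python3 -m creep '[[[0,0,0,0,0,0.05,-1],[0,0,0,0,0,0.08,-1],[0,0,0,0,0,0.08,-1],[0,0,0,0,0,0.08,-1],[0,0,0,0,0,0.08,-1],[0,0,0,0,0,0.08,-1],[0,0,0,0,0,0.06,-1],[0,0,0,0,0,0,-1]]]' 
python3 d.py 421.5 -341 61 -11.3
```

```text
t: 12.25
ee_pos: [0.4215, -0.3432, 0.061]
eef_rot: [0.006, 0.999, -0.053, -0.001]
ft_force: [0.9, -0.0, -0.2]
gripper_width: 0.0157
t 12.25 p [ 0.4215 -0.3432  0.061 ] q [ 0.006  0.999 -0.053 -0.001] w 0.0157 F [ 0.9 -0.  -0.2]
tilt(deg) [-0.2  -0.68] yaw -6.07 q1,q6 [-0.78 -0.67]
shift units [-0.016 -0.071 -0.001] turn z units 0.0436
```

```bash
python3 -m creep '[[[0,0,0,0,0,0.025,-1],[0,0,0,0,0,0.02,-1],[0,0,0,0,0,0.005,-1],[0,0,0,0,0,0,-1],[0,0,0,0,0,0,0],[0,0,0,0,0,0,0],[0,0,-0.5,0,0,0,0],[0,0,-1,0,0,0,0]]]' 
python3 d.py
python3 -m creep '[[[0,0,-1,0,0,0,0],[0,0,-1,0,0,0,0],[-0.2,0.9,-1,0,0,0,0],[-0.2,0.9,-1,0,0,0,0],[-0.2,0.9,0,0,0,0,0],[0,0.6,0,0,0,0,0],[0,0,0,0,0,0,0],[0,0,0,0,0,0,0]]]' 
python3 - <<'E'
from meas import *
st(); im,d,p=grab('wrist'); W=cloud(d,p); np.savez('w3.npz',W=W,im=im)
r=rects(W,.076,.088,(.3,.5,-.45,-.25),60)
v,u=np.nonzero((W[...,2]>.076)&(W[...,2]<.088)&(W[...,1]<-.25)); a,b=int(u.mean()),int(v.mean()); print(a,b)
cv2.imwrite('pics/c3.png',cv2.resize(im[max(b-60,0):b+60,a-60:a+60],(600,600),interpolation=cv2.INTER_CUBIC)); 
E
```

```text
t: 13.25
ee_pos: [0.4202, -0.3424, 0.1061]
eef_rot: [0.006, 0.995, -0.102, -0.003]
ft_force: [0.3, 0.2, 1.2]
gripper_width: 0.0466
t 13.25 p [ 0.4202 -0.3424  0.1061] q [ 0.006  0.995 -0.102 -0.003] w 0.0466 F [0.3 0.2 1.2]
tilt(deg) [-0.44 -0.61] yaw -11.67 q1,q6 [-0.78 -0.58]
t: 14.25
ee_pos: [0.3846, -0.4379, 0.2445]
eef_rot: [0.012, 0.995, -0.1, 0.003]
ft_force: [-0.2, 0.8, -0.6]
gripper_width: 0.0471
t 14.25 p [ 0.3846 -0.4379  0.2445] q [ 0.012  0.995 -0.1    0.003] w 0.0471 F [-0.2  0.8 -0.6]
uv 341 115 n 1005 z [0.0804 0.0822 0.0837] c [ 422. -341.] size [15. 54.] long axis 78.9
294 178
```

View pics/c3.png

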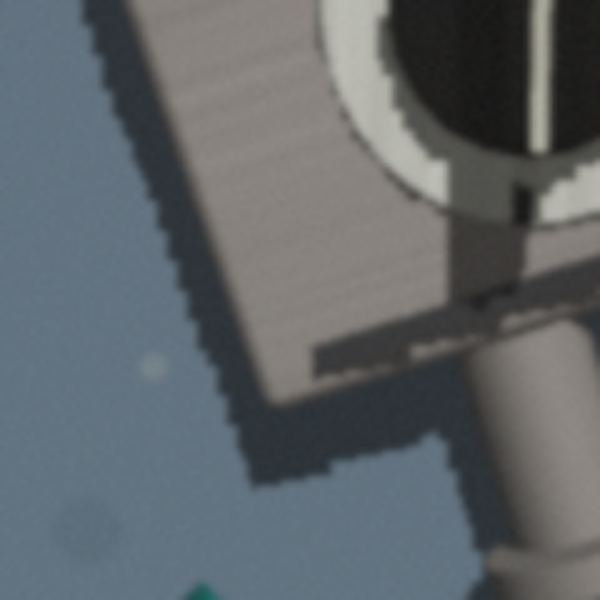

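The crop shows the pointer tip at crop (540,150) and the mark just beyond it at (525,205). I'll check the angle numerically.

```bash
python3 - <<'E'
from h import *
D=np.load('w3.npz'); W=D['W']; im=D['im'].astype(int).sum(2); c=np.array([.4215,-.341])
print(im[150:168:2,332:348])
r=np.hypot(W[...,0]-c[0],W[...,1]-c[1]); a=np.degrees(np.arctan2(W[...,1]-c[1],W[...,0]-c[0]))
m=(r>.034)&(r<.043)&(im<120)&(abs(a+101)<20)&(W[...,2]<.047); print(m.sum(),'mark ang',a[m].mean(),np.median(a[m]),'r',r[m].mean(),W[m].mean(0))
for rr in ((.03,.037),(.0,.028)):
    m=(r>rr[0])&(r<rr[1])&(im>450)&(abs(a+101)<15)&(W[...,2]>.043); P=W[m]
    if m.sum()>3: print('white',m.sum(),'ang',np.median(a[m]),P.mean(0))
E
python3 d.py 556 -326 200 6.5
```

```text
[[234 239 239 233 224 215 202 202 208 216 231 236 236 234 239 233]
 [238 241 244 241 234 220 222 224 226 225 241 240 240 239 242 241]
 [241 239 241 231 197 172 189 205 217 229 236 254 307 397 445 452]
 [239 238 240 223 172 111  93 111 162 227 280 345 448 517 537 527]
 [240 241 238 221 163 105  81  99 167 280 430 506 530 536 537 529]
 [240 245 234 227 171 105  86 105 189 295 438 520 535 534 534 508]
 [193 202 201 188 149 113 105 135 225 302 347 370 373 374 366 333]
 [176 172 173 178 174 176 180 220 287 323 326 333 336 356 374 384]
 [175 176 171 178 180 176 212 303 374 386 389 392 393 393 386 387]]
18 mark ang -103.53513269124203 -103.50682661850769 r 0.0397704224402518 [ 0.41219751 -0.37965733  0.04351277]
white 47 ang -100.57293668591142 [ 0.41838324 -0.35594848  0.08346709]
t 14.3 p [ 0.3847 -0.4378  0.2444] q [ 0.012  0.995 -0.1    0.003] w 0.0468 F [ 0.3 -0.5 -0.1]
tilt(deg) [ 0.2  -1.37] yaw -11.48 q1,q6 [-0.94 -0.74]
shift units [ 6.096 -3.056  1.481] turn z units -0.1498
```

```bash
python3 - <<'E'
from h import *
from scipy.optimize import least_squares
for f in('w2','w3'):
    D=np.load(f+'.npz'); W=D['W']; im=D['im'].astype(int).sum(2); c=np.array([.4215,-.341])
    r=np.hypot(W[...,0]-c[0],W[...,1]-c[1])
    m=(r>.033)&(r<.05)&(im>400)&(W[...,2]<.046); print(f,'dial z',np.median(W[m][:,2]),'n',m.sum())
    # outer bright edge per angular bin (only lit part)
    for nm,mm,pc in(('ring outer',(r<.06)&(r>.033)&(im>470)&(W[...,2]<.046),98),('skirt',(r<.036)&(W[...,2]>.0455)&(W[...,2]<.0515),98)):
        P=W[mm][:,:2]; a=np.degrees(np.arctan2(*(P-c).T[::-1])); rr=np.hypot(*(P-c).T); E=[]
        for b in range(-180,180,6):
            s=(a>=b)&(a<b+6)
            if s.sum()>4: E.append(P[s][np.argmax(rr[s])])
        E=np.array(E); s=least_squares(lambda x:np.hypot(E[:,0]-x[0],E[:,1]-x[1])-x[2],[*c,.04],loss='soft_l1',f_scale=.0005)
        cc=s.x[:2]; 
        a=np.degrees(np.arctan2(W[...,1]-cc[1],W[...,0]-cc[0])); R_=np.hypot(W[...,0]-cc[0],W[...,1]-cc[1])
        k=(R_>.034)&(R_<.043)&(im<120)&(abs(a+101)<20)&(W[...,2]<.047)
        print(nm,len(E),np.round(s.x,4),'mark',round(np.median(a[k]),2),k.sum())
E
```

```text
w2 dial z 0.03772016803081801 n 2841
ring outer 45 [ 0.422  -0.3407  0.0438] mark -104.3 20
skirt 49 [ 0.421  -0.3409  0.0294] mark -102.96 21
w3 dial z 0.03802588546742758 n 2621
ring outer 55 [ 0.422  -0.3407  0.0436] mark -104.1 18
skirt 51 [ 0.4211 -0.3408  0.0295] mark -102.92 18
```

The two frames agree that the mark is at about -103.3° and the pointer at -101.2°, so I'll nudge the knob 2° further clockwise.

```bash
python3 d.py 421.5 -341 120 -11.3
python3 -m creep '[[[0.2,-0.9,0,-0.01,0,0,0],[0.2,-0.9,0.4,0,0,0,0],[0.2,-0.9,0.9,0,0,0,0],[0.2,-0.6,0.9,0,0,0,0],[0,-0.1,0.9,0,0,0,0],[0,0,0.6,0,0,0,0],[0,0,0.2,0,0,0,0],[0,0,0,0,0,0,0]]]' 
python3 d.py 421.5 -341 58 -11.3
```

```text
t 14.3 p [ 0.3847 -0.4378  0.2444] q [ 0.012  0.995 -0.1    0.003] w 0.0468 F [ 0.3 -0.5 -0.1]
tilt(deg) [ 0.2  -1.37] yaw -11.48 q1,q6 [-0.94 -0.74]
shift units [ 0.572 -3.405  4.147] turn z units -0.0015
t: 15.3
ee_pos: [0.4315, -0.339, 0.1195]
eef_rot: [0.021, 0.995, -0.096, 0.002]
ft_force: [0.4, 1.0, -0.1]
gripper_width: 0.0473
t 15.3 p [ 0.4315 -0.339   0.1195] q [ 0.021  0.995 -0.096  0.002] w 0.0473 F [ 0.4  1.  -0.1]
tilt(deg) [-0.03 -2.44] yaw -11.04 q1,q6 [-0.75 -0.55]
shift units [-0.313  0.131  2.051] turn z units 0.0021
```

```bash
python3 -m creep '[[[-0.3,0.1,0.3,0.02,0,0,0],[0,0,0.6,0,0,0,0],[0,0,0.6,0,0,0,0],[0,0,0.4,0,0,0,0],[0,0,0.1,0,0,0,0],[0,0,0,0,0,0,-1],[0,0,0,0,0,0,-1],[0,0,0,0,0,0,-1]]]' 25
python3 d.py 421.5 -341 58 -13.5
```

```text
t: 16.3
ee_pos: [0.4241, -0.3423, 0.0599]
eef_rot: [0.002, 0.995, -0.096, 0.005]
ft_force: [-8.0, 1.6, 2.9]
gripper_width: 0.0206
t 16.3 p [ 0.4241 -0.3423  0.0599] q [ 0.002  0.995 -0.096  0.005] w 0.0206 F [-8.   1.6  2.9]
tilt(deg) [ 0.59 -0.33] yaw -11.02 q1,q6 [-0.79 -0.59]
shift units [-0.093 -0.021  0.065] turn z units 0.0206
```

```bash
python3 -m creep '[[[0,0,0,0,0,0,-1],[0,0,0,0,0,0,-1],[0,0,0,0,0,0.01,-1],[0,0,0,0,0,0.008,-1],[0,0,0,0,0,0,-1],[0,0,0,0,0,0,-1],[0,0,0,0,0,0,-1],[0,0,0,0,0,0,-1]]]' 25
python3 d.py 421.5 -341 58 -13.5
```

```text
t: 17.3
ee_pos: [0.4217, -0.3418, 0.0599]
eef_rot: [0.002, 0.993, -0.116, 0.003]
ft_force: [-1.2, 1.2, -0.3]
gripper_width: 0.0159
t 17.3 p [ 0.4217 -0.3418  0.0599] q [ 0.002  0.993 -0.116  0.003] w 0.0159 F [-1.2  1.2 -0.3]
tilt(deg) [ 0.28 -0.26] yaw -13.34 q1,q6 [-0.79 -0.55]
shift units [-0.013 -0.025  0.064] turn z units 0.0013
```

Good. I'll release, rise and close the guard.

```bash
python3 -m creep '[[[0,0,0,0,0,0,0],[0,0,0,0,0,0,0],[0,0,-0.5,0,0,0,0],[0,0,-1,0,0,0,0],[0,0,-1,0,0,-0.04,0],[0,0,-1,0,0,-0.08,0],[0,0,-1,0,0,-0.04,0],[0,0,-0.3,0,0,0,0]]]' 
python3 - <<'E'
from meas import *
im,d,p=grab('wrist'); W=cloud(d,p); rects(W,.076,.088,(.3,.5,-.45,-.25),60); rects(W,.119,.135,(.3,.8,-.5,-.05),60)
E
python3 d.py 556 -327 180 6.5
```

```text
t: 18.3
ee_pos: [0.4228, -0.3419, 0.215]
eef_rot: [0.005, 0.998, 0.056, 0.006]
ft_force: [-0.5, 0.0, 1.2]
gripper_width: 0.0467
uv 322 230 n 897 z [0.0805 0.0821 0.0836] c [ 421. -341.] size [15. 56.] long axis 76.5
uv 488 243 n 1645 z [0.123  0.1288 0.1301] c [ 556. -326.] size [14. 69.] long axis 95.9
t 18.35 p [ 0.4229 -0.342   0.2152] q [0.006 0.998 0.056 0.007] w 0.0468 F [0.2 0.3 1.5]
tilt(deg) [ 0.79 -0.59] yaw 6.42 q1,q6 [-0.79 -0.9 ]
shift units [4.466 0.007 1.174] turn z units -0.0007
```

```bash
python3 -m creep '[[[0.9,0,0,0.005,-0.0065,0,0],[0.9,0,0,0,0,0,0],[0.9,0,0,0,0,0,0],[0.9,0,0.3,0,0,0,0],[0.8,0,0.3,0,0,0,0],[0.1,0,0.2,0,0,0,0],[0,0,0,0,0,0,0],[0,0,0,0,0,0,0]]]' 
python3 d.py 556 -326.5 100 6.5
```

```text
t: 19.35
ee_pos: [0.5569, -0.3256, 0.1829]
eef_rot: [-0.003, 0.999, 0.05, -0.006]
ft_force: [-0.5, 0.7, -0.0]
gripper_width: 0.0469
t 19.35 p [ 0.5569 -0.3256  0.1829] q [-0.003  0.999  0.05  -0.006] w 0.0469 F [-0.5  0.7 -0. ]
tilt(deg) [-0.68  0.31] yaw 5.76 q1,q6 [-0.62 -0.72]
shift units [-0.032  0.026  2.762] turn z units -0.0062
```

```bash
python3 -m creep '[[[0,0,0.8,0,0,-0.006,0],[0,0,0.8,0,0,0,0],[0,0,0.7,0,0,0,0],[0,0,0.3,0,0,0,0],[0,0,0,0,0,0,-1],[0,0,0,0,0,0,-1],[0,0,0,0,0,0,-1],[0,0,0,0,0,0,-1]]]' 30
python3 -m creep '[[[0,0,0,0,0,0,-1],[-0.3,0,0,0,0,0,-1],[-0.6,0,0,0,0,0,-1],[-0.7,0,0,0,0,0,-1],[-0.7,0,0,0,0,0,-1],[-0.7,0,0,0,0,0,-1],[-0.7,0,0,0,0,0,-1],[-0.3,0,0,0,0,0,-1]]]' 30
python3 d.py 421 -341.5 100 6.5
```

```text
t: 20.35
ee_pos: [0.5555, -0.3289, 0.1112]
eef_rot: [0.001, 0.999, 0.054, -0.001]
ft_force: [1.5, -0.3, -2.9]
gripper_width: 0.014
t: 21.35
ee_pos: [0.4347, -0.3419, 0.1111]
eef_rot: [0.002, 0.998, 0.055, 0.004]
ft_force: [2.1, 0.3, -3.3]
gripper_width: 0.0138
t 21.35 p [ 0.4347 -0.3419  0.1111] q [0.002 0.998 0.055 0.004] w 0.0138 F [ 2.1  0.3 -3.3]
tilt(deg) [ 0.42 -0.23] yaw 6.3 q1,q6 [-0.77 -0.88]
shift units [-0.453 -0.067  0.371] turn z units -0.0017
```

```bash
python3 -m creep '[[[-0.25,0,0,0,0,0,-1],[-0.2,0,0,0,0,0,-1],[-0.15,0,0,0,0,0,-1],[-0.15,0,0,0,0,0,-1],[-0.15,0,0,0,0,0,-1],[-0.2,0,0,0,0,0,-1],[-0.25,0,0,0,0,0,-1],[-0.25,0,0,0,0,0,-1]]]' 30
python3 d.py 421 -341.5 100 6.5
```

```text
t: 22.35
ee_pos: [0.4226, -0.3434, 0.1109]
eef_rot: [0.004, 0.997, 0.06, 0.044]
ft_force: [22.3, 0.1, -9.5]
gripper_width: 0.0147
t 22.35 p [ 0.4226 -0.3434  0.1109] q [0.004 0.997 0.06  0.044] w 0.0147 F [22.3  0.1 -9.5]
tilt(deg) [ 5.02 -0.12] yaw 6.98 q1,q6 [-0.83 -0.96]
shift units [-0.046 -0.071  0.362] turn z units 0.004
```

The guard is home against its stop. I'll release and head for the tubes.

```bash
python3 -m creep '[[[0,0,0,0,0,0,0],[0,0,0,0,0,0,0],[0,0,-0.5,0,-0.02,0,0],[0,0,-1,0,-0.02,0,0],[0,0,-1,0,0,0,0.5],[0,0,-1,0,0,0,0.5],[0,0,-0.3,0,0,0,0.5],[0,0,0,0,0,0,0.5]]]' 
python3 - <<'E'
from meas import *
im,d,p=grab('side'); W=cloud(d,p); rects(W,.121,.1305,(.3,.8,-.45,-.2),20)
im,d,p=grab('wrist'); W=cloud(d,p); print('w'); rects(W,.119,.135,(.3,.8,-.5,-.05),60);rects(W,.046,.060,(.3,.8,-.2,.3),1000); rects(W,.060,.073,(.3,.8,-.2,.3),1000)
E
python3 d.py 640 -86 180 -78
```

```text
t: 23.35
ee_pos: [0.416, -0.3422, 0.2274]
eef_rot: [0.005, 0.998, 0.06, -0.004]
ft_force: [-0.0, 0.1, 0.5]
gripper_width: 0.0704
uv 367 300 n 172 z [0.1226 0.1277 0.1301] c [ 418. -344.] size [12. 67.] long axis 98.1
w
uv 333 240 n 1213 z [0.1273 0.129  0.1303] c [ 422. -341.] size [13. 70.] long axis 96.9
uv 480 8 n 2116 z [0.0629 0.0662 0.0676] c [ 528. -134.] size [ 17. 100.] long axis 11.0
t 23.45 p [ 0.4158 -0.3418  0.2262] q [ 0.004  0.998  0.06  -0.005] w 0.0705 F [-0.1  0.4  0.1]
tilt(deg) [-0.55 -0.51] yaw 6.85 q1,q6 [-0.78 -0.91]
shift units [-6.785 -9.083  1.539] turn z units 0.7071
```

The handle is at (422,-341), directly over the knob. Next is slim tube S2 at (640,-86).

```bash
python3 -m creep '[[[0,-0.9,0,0,0,0.08,0.5],[0,-0.9,0,0,0,0.08,0.5],[0,-0.5,0,0,0,0.085,0.5],[0,0,0,0,0,0.085,0.5],[0,0,0,0,0,0.085,0.5],[0,0,0,0,0,0.085,0.5],[0,0,0,0,0,0.085,0.5],[0,0,0,0,0,0.085,0.5]]]' 
python3 d.py 640 -86 180 -78
```

```text
t: 24.45
ee_pos: [0.4114, -0.2674, 0.2108]
eef_rot: [0.007, 0.786, -0.617, -0.014]
ft_force: [-0.9, 0.5, 1.0]
gripper_width: 0.0701
t 24.45 p [ 0.4114 -0.2674  0.2108] q [ 0.007  0.786 -0.617 -0.014] w 0.0701 F [-0.9  0.5  1. ]
tilt(deg) [-1.76  0.43] yaw -76.28 q1,q6 [-0.68  0.65]
shift units [-4.332 -8.71   1.027] turn z units 0.0143
```

```bash
cat >> d.py <<'E'
Rm=q2R(ctrl.get_obs()['eef_rot']); print('tilt fix units tool x,y',np.round(np.degrees(Rm.T@np.cross(Rm[:,2],[0,0,-1]))[:2]/120,4))
E
python3 -m creep '[[[-0.5,-0.95,0,0.007,0,0.005,0.5],[-0.5,-0.95,0,0.007,0,0.005,0.5],[-0.5,-0.95,0,0,0,0,0.5],[-0.5,-0.95,0,0,0,0,0.5],[-0.5,-0.95,0,0,0,0,0.5],[-0.5,-0.95,0,0,0,0,0.5],[-0.5,-0.95,0,0,0,0,0.5],[-0.5,-0.95,0,0,0,0,0.5]]]' 
python3 -m creep '[[[-0.4,-0.9,0,0,0,0,0.5],[-0.1,-0.5,0,0,0,0,0.5],[0,-0.2,0,0,0,0,0.5],[0,0,0,0,0,0,0.5],[0,0,0,0,0,0,0.5],[0,0,0,0,0,0,0.5],[0,0,0,0,0,0,0.5],[0,0,0,0,0,0,0.5]]]' 
python3 - <<'E'
from meas import *
im,d,p=grab('wrist'); W=cloud(d,p); rects(W,.046,.060,(.3,.8,-.2,.3),500); rects(W,.060,.073,(.3,.8,-.2,.3),500)
im,d,p=grab('scene'); W=cloud(d,p); print('scene'); rects(W,.046,.060,(.3,.75,-.2,.3),200); rects(W,.060,.073,(.3,.8,-.2,.3),200)
E
python3 d.py 640 -85.5 100 -78
```

```text
t: 25.45
ee_pos: [0.6058, -0.0956, 0.1948]
eef_rot: [-0.001, 0.777, -0.629, -0.018]
ft_force: [0.8, -0.1, 1.0]
gripper_width: 0.0708
t: 26.45
ee_pos: [0.6479, -0.0714, 0.1886]
eef_rot: [0.002, 0.777, -0.63, -0.022]
ft_force: [0.9, 0.4, 0.1]
gripper_width: 0.0705
uv 426 108 n 894 z [0.0481 0.05   0.0514] c [ 772. -126.] size [ 54. 102.] long axis 90.0
uv 341 238 n 3921 z [0.0531 0.0542 0.0554] c [639. -85.] size [ 37. 100.] long axis 12.2
uv 173 327 n 847 z [0.0493 0.0541 0.0553] c [499.  67.] size [38. 50.] long axis 21.4
uv 289 344 n 4117 z [0.0651 0.0662 0.0673] c [524. -52.] size [63. 94.] long axis 98.5
scene
uv 343 295 n 561 z [0.0518 0.0551 0.058 ] c [641. -85.] size [39. 98.] long axis 12.6
uv 338 251 n 820 z [0.064  0.0671 0.0698] c [506. -52.] size [100. 101.] long axis 98.0
t 26.55 p [ 0.6479 -0.0713  0.1886] q [ 0.002  0.777 -0.629 -0.022] w 0.0706 F [ 1.3 -0.3  0.2]
tilt(deg) [-2.12  1.37] yaw -78.07 q1,q6 [-0.21  1.16]
shift units [0.408 0.357 2.953] turn z units -0.0006
tilt fix units tool x,y [0.0149 0.0149]
```

```bash
python3 -m creep '[[[0.4,0.35,0.3,0.015,0.015,0,0.5],[0.05,0,0.9,0,0,0,0.5],[0,0,0.9,0,0,0,0.5],[0,0,0.6,0,0,0,0.5],[0,0,0.3,0,0,0,0.5],[0,0,0,0,0,0,0.5],[0,0,0,0,0,0,0.5],[0,0,0,0,0,0,0.5]]]' 
python3 d.py 640 -85.5 32 -78
```

```text
t: 27.55
ee_pos: [0.6426, -0.0872, 0.0999]
eef_rot: [-0.002, 0.777, -0.629, 0.004]
ft_force: [0.3, 0.2, -0.0]
gripper_width: 0.0704
t 27.55 p [ 0.6426 -0.0872  0.0999] q [-0.002  0.777 -0.629  0.004] w 0.0704 F [ 0.3  0.2 -0. ]
tilt(deg) [ 0.51 -0.15] yaw -78.0 q1,q6 [-0.22  1.14]
shift units [-0.073  0.074  2.264] turn z units -0.0
tilt fix units tool x,y [-0.0039 -0.0021]
```

```bash
python3 -m creep '[[[-0.07,0.07,0.8,0,0,0,0.5],[0,0,0.8,0,0,0,0.5],[0,0,0.4,0,0,0,0.5],[0,0,0.2,0,0,0,0.5],[0,0,0.1,0,0,0,0.5],[0,0,0,0,0,0,-1],[0,0,0,0,0,0,-1],[0,0,0,0,0,0,-1]]]' 30
python3 d.py 640 -85.5 32 -78
```

```text
t: 28.55
ee_pos: [0.6459, -0.0868, 0.0367]
eef_rot: [-0.005, 0.777, -0.629, 0.01]
ft_force: [0.3, 0.6, -1.1]
gripper_width: 0.0437
t 28.55 p [ 0.6459 -0.0868  0.0367] q [-0.005  0.777 -0.629  0.01 ] w 0.0437 F [ 0.3  0.6 -1.1]
tilt(deg) [ 1.28 -0.32] yaw -78.01 q1,q6 [-0.22  1.14]
shift units [-0.083  0.183  0.157] turn z units -0.0001
tilt fix units tool x,y [-0.0099 -0.0048]
```

```bash
python3 -m creep '[[[-0.05,0.16,0.1,-0.01,-0.004,0,-0.1],[0,0,0,0,0,0,-0.1],[0,0,0,0,0,0,-1],[0,0,0,0,0,0,-1],[0,0,0,0,0,0,-1],[0,0,-0.3,0,0,0,-1],[0,0,-0.7,0,0,0,-1],[0,0,-0.9,0,0,0,-1]]]' 35
python3 -m creep '[[[0,0,-0.9,0,0,0,-1],[0,0,-0.9,0,0,0,-1],[0,0,-0.9,0,0,0,-1],[0,0,-0.9,0,0,0,-1],[0,0,-0.6,0,0,-0.06,-1],[0,0,0,0,0,-0.08,-1],[0,0,0,0,0,-0.08,-1],[0,0,0,0,0,-0.08,-1]]]' 
python3 d.py 426 315 200 0
```

```text
t: 29.55
ee_pos: [0.6381, -0.0857, 0.0884]
eef_rot: [0.003, 0.777, -0.629, -0.004]
ft_force: [-0.4, 0.3, -1.7]
gripper_width: 0.0375
t: 30.55
ee_pos: [0.6394, -0.0866, 0.2243]
eef_rot: [0.002, 0.937, -0.349, -0.001]
ft_force: [-0.5, -0.3, -2.1]
gripper_width: 0.0377
t 30.55 p [ 0.6394 -0.0866  0.2243] q [ 0.002  0.937 -0.349 -0.001] w 0.0377 F [-0.5 -0.3 -2.1]
tilt(deg) [-0.23 -0.16] yaw -40.88 q1,q6 [-0.22  0.49]
shift units [ -7.113 -13.388   0.811] turn z units -0.3407
tilt fix units tool x,y [0.0023 0.0006]
```

```bash
python3 -m creep '[[[0,0,0,0,0,-0.08,-1],[0,0,0,0,0,-0.08,-1],[0,0,0,0,0,-0.08,-1],[0,0,0,0,0,-0.08,-1],[0,-0.5,0,0,0,-0.02,-1],[-0.5,-0.95,0,0,0,0,-1],[-0.6,-0.95,0,0,0,0,-1],[-0.6,-0.95,0,0,0,0,-1]]]' 
python3 -m creep '[[[-0.65,-0.95,0,0,0,0,-1],[-0.65,-0.95,0,0,0,0,-1],[-0.65,-0.95,0,0,0,0,-1],[-0.65,-0.95,0,0,0,0,-1],[-0.65,-0.95,0,0,0,0,-1],[-0.65,-0.95,0,0,0,0,-1],[0,-0.3,0,0,0,0,-1],[0,0,0,0,0,0,-1]]]' 
python3 d.py 426 315 200 0
python3 - <<'E'
from meas import *
im,d,p=grab('wrist'); W=cloud(d,p); np.savez('w4.npz',W=W,im=im); cv2.imwrite('pics/w4.png',im)
rects(W,.115,.135,(.3,.8,.1,.5),60); rects(W,.016,.027,(.3,.9,.15,.6),200)
E
```

```text
t: 31.55
ee_pos: [0.5853, 0.0161, 0.2243]
eef_rot: [0.001, 1.0, 0.007, -0.003]
ft_force: [0.6, 1.3, -2.6]
gripper_width: 0.0378
t: 32.55
ee_pos: [0.4578, 0.2084, 0.2273]
eef_rot: [-0.001, 1.0, 0.005, -0.002]
ft_force: [0.4, -0.9, -1.9]
gripper_width: 0.0378
t 32.55 p [0.4578 0.2084 0.2273] q [-0.001  1.     0.005 -0.002] w 0.0378 F [ 0.4 -0.9 -1.9]
tilt(deg) [-0.19  0.12] yaw 0.6 q1,q6 [0.31 0.3 ]
shift units [-1.06  -3.554  0.91 ] turn z units 0.005
tilt fix units tool x,y [-0.001   0.0016]
uv 281 92 n 4380 z [0.1189 0.1271 0.1284] c [425. 316.] size [ 58. 127.] long axis 90.1
uv 465 110 n 2583 z [0.0186 0.0219 0.0234] c [596. 309.] size [140. 189.] long axis 101.0
```

View pics/w4.png

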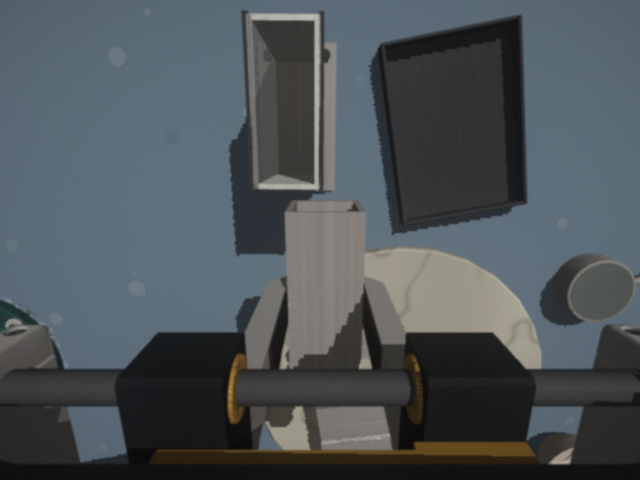

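The wrist view shows the magazine mouth at (285,100), the tray at (455,120) with a yaw of about 11°, and the slim tube held square at (325,270).

```bash
python3 - <<'E'
from meas import *
W=np.load('w4.npz')['W']
m=(abs(W[...,2]-.127)<.0025)&(W[...,1]>.24)&(W[...,0]<.5)
P=W[m]; print('x',np.percentile(P[:,0],[.5,99.5]),'y',np.percentile(P[:,1],[.5,99.5]))
for v in range(30,180,25):
    s=m[v]; x=W[v,s,0]; 
    if len(x): print(v,'y',round(np.median(W[v,s,1]),3),'left',np.round([x[x<.43].min(),x[x<.43].max()],4) if (x<.43).any() else '', 'right',np.round([x[x>.43].min(),x[x>.43].max()],4) if (x>.43).any() else '')
q=(W[...,2]>.235)&(W[...,2]<.26)&(W[...,1]>.15); v,u=np.nonzero(q); print('held',q.sum(),np.percentile(W[q],[1,50,99],axis=0).round(4))
E
```

```text
x [0.39550411 0.45440174] y [0.25404418 0.37938592]
30 y 0.368 left [0.3958 0.4026] right [0.4477 0.4541]
55 y 0.352 left [0.3955 0.4022] right [0.4477 0.4543]
80 y 0.335 left [0.3956 0.4023] right [0.4477 0.4544]
105 y 0.318 left [0.3962 0.4025] right [0.4477 0.4538]
130 y 0.299 left [0.3957 0.4027] right [0.4478 0.4539]
155 y 0.281 left [0.3957 0.4026] right [0.4478 0.4541]
held 13212 [[0.4297 0.1738 0.2387]
 [0.4572 0.218  0.2477]
 [0.4847 0.2571 0.2581]]
```

```bash
python3 -m creep '[[[-0.3,-0.9,0,0,0,0.005,-1],[-0.3,-0.9,0,0,0,0,-1],[-0.3,-0.9,0,0,0,0,-1],[-0.2,-0.8,0,0,0,0,-1],[0,-0.2,0.3,0,0,0,-1],[0,0,0.5,0,0,0,-1],[0,0,0.2,0,0,0,-1],[0,0,0,0,0,0,-1]]]' 
python3 d.py 425 316.7 165 0
```

```text
t: 33.6
ee_pos: [0.4297, 0.314, 0.193]
eef_rot: [0.002, 1.0, -0.009, -0.003]
ft_force: [0.2, 0.4, -1.5]
gripper_width: 0.0379
t 33.6 p [0.4297 0.314  0.193 ] q [ 0.002  1.    -0.009 -0.003] w 0.0379 F [ 0.2  0.4 -1.5]
tilt(deg) [-0.29 -0.25] yaw -1.01 q1,q6 [0.53 0.54]
shift units [-0.156 -0.09   0.934] turn z units -0.0084
tilt fix units tool x,y [0.0021 0.0024]
```

```bash
python3 -m creep '[[[-0.15,-0.1,0.3,0.002,0.002,-0.008,-1],[0,0,0.4,0,0,0,-1],[0,0,0.25,0,0,0,-1],[0,0,0,0,0,0,-1],[0,0,0,0,0,0,-1],[0,0,0,0,0,0,-1],[0,0,0,0,0,0,-1],[0,0,0,0,0,0,-1]]]' 
python3 d.py 425 316.7 133 0
```

```text
t: 34.6
ee_pos: [0.4257, 0.3169, 0.1639]
eef_rot: [-0.001, 1.0, -0.0, 0.001]
ft_force: [-0.2, -0.3, -2.7]
gripper_width: 0.0371
t 34.6 p [0.4257 0.3169 0.1639] q [-0.001  1.    -0.     0.001] w 0.0371 F [-0.2 -0.3 -2.7]
tilt(deg) [0.1  0.07] yaw -0.04 q1,q6 [0.53 0.53]
shift units [-0.022  0.007  1.031] turn z units -0.0003
tilt fix units tool x,y [-0.0006 -0.0009]
```

```bash
python3 -m creep '[[[-0.02,0,0.3,0,0,0,-1],[0,0,0.3,0,0,0,-1],[0,0,0.2,0,0,0,-1],[0,0,0.1,0,0,0,-1],[0,0,0.05,0,0,0,-1],[0,0,0,0,0,0,-1],[0,0,0,0,0,0,-1],[0,0,0,0,0,0,-1]]]' 
python3 d.py 425 316.7 133 0
```

```text
t: 35.6
ee_pos: [0.425, 0.3169, 0.1332]
eef_rot: [-0.001, 1.0, -0.0, 0.001]
ft_force: [0.6, -0.4, -2.4]
gripper_width: 0.0378
t 35.6 p [0.425  0.3169 0.1332] q [-0.001  1.    -0.     0.001] w 0.0378 F [ 0.6 -0.4 -2.4]
tilt(deg) [0.08 0.06] yaw -0.04 q1,q6 [0.53 0.53]
shift units [-0.001  0.006  0.007] turn z units -0.0004
tilt fix units tool x,y [-0.0005 -0.0007]
```

No contact, so the tube is in the mouth. I'll release, rise and check.

```bash
python3 -m creep '[[[0,0,0,0,0,0,0],[0,0,0,0,0,0,0.2],[0,0,0,0,0,0,0.3],[0,0,-0.5,0,0,0,0.5],[0,0,-0.9,0,0,0,0.5],[0,0,-0.9,0,0,0,0.5],[0,0.5,-0.5,0,0,0.05,0.5],[0,0.9,0,0,0,0.08,0.5]]]' 
python3 - <<'E'
from meas import *
im,d,p=grab('wrist'); W=cloud(d,p)
m=(abs(W[...,0]-.425)<.018)&(abs(W[...,1]-.317)<.045); print('in mag z',np.nanpercentile(W[m][:,2],[5,50,95]).round(4),m.sum())
im,d,p=grab('scene'); W=cloud(d,p); rects(W,.046,.060,(.3,.75,-.2,.2),200); rects(W,.060,.073,(.3,.75,-.2,.2),200)
E
python3 d.py 476 56 150 -68.5
```

```text
t: 36.6
ee_pos: [0.4233, 0.276, 0.2264]
eef_rot: [-0.003, 0.99, -0.139, 0.004]
ft_force: [0.0, -1.0, -0.6]
gripper_width: 0.0703
in mag z [0.0417 0.3418 0.3596] 15046
uv 375 237 n 391 z [0.0505 0.0548 0.0578] c [477.  59.] size [40. 98.] long axis 22.1
uv 337 249 n 1092 z [0.0644 0.0671 0.0699] c [507. -52.] size [100. 100.] long axis 8.0
t 36.7 p [0.4229 0.2744 0.2258] q [-0.002  0.99  -0.138  0.004] w 0.0704 F [ 0.2  0.5 -0.3]
tilt(deg) [0.44 0.22] yaw -15.88 q1,q6 [0.46 0.74]
shift units [7.422 1.022 2.526] turn z units 0.4385
tilt fix units tool x,y [-0.0028 -0.003 ]
```

The slim tube is down: the surface inside reads 42 mm. The two thick tubes now merge in the depth map, so one was knocked against the other. First the second slim tube.

```bash
python3 -m creep '[[[0,0.3,0,0,0,0.08,0.5],[0,0,0,0,0,0.085,0.5],[0,0,0,0,0,0.085,0.5],[0,0,0,0,0,0.085,0.5],[0,0,0,0,0,0.06,0.5],[0.9,0,0,0,0,0,0.5],[0.9,0.1,0,0,0,0,0.5],[0.9,0.1,0,0,0,0,0.5]]]' 
python3 d.py 465 100 190 -68.5
```

```text
t: 37.7
ee_pos: [0.4515, 0.1949, 0.2297]
eef_rot: [-0.008, 0.851, -0.526, 0.002]
ft_force: [0.2, 0.3, -0.2]
gripper_width: 0.0703
t 37.7 p [0.4515 0.1949 0.2297] q [-0.008  0.851 -0.526  0.002] w 0.0703 F [ 0.2  0.3 -0.2]
tilt(deg) [0.64 0.63] yaw -63.43 q1,q6 [0.29 1.4 ]
shift units [3.107 0.74  1.324] turn z units 0.0422
tilt fix units tool x,y [-0.0072  0.0023]
```

```bash
python3 -m creep '[[[0.9,0.2,0,-0.007,0,0.04,0.5],[0.9,0.2,0,0,0,0,0.5],[0.9,0.2,0,0,0,0,0.5],[0.9,0.2,0,0,0,0,0.5],[0.6,0.1,0,0,0,0,0.5],[0.1,0,0,0,0,0,0.5],[0,0,0,0,0,0,0.5],[0,0,0,0,0,0,0.5]]]' 
python3 - <<'E'
from meas import *
im,d,p=grab('wrist'); W=cloud(d,p); np.savez('w5.npz',W=W,im=im); cv2.imwrite('pics/w5.png',im)
rects(W,.048,.060,(.3,.8,-.2,.3),500); rects(W,.060,.073,(.3,.8,-.2,.3),500)
E
python3 d.py 476 57 100 -68.5
```

```text
t: 38.7
ee_pos: [0.4799, 0.0654, 0.2317]
eef_rot: [-0.004, 0.832, -0.555, -0.002]
ft_force: [0.4, 0.3, -0.6]
gripper_width: 0.0701
uv 331 230 n 3117 z [0.053  0.0542 0.0555] c [474.  58.] size [37. 99.] long axis 21.8
uv 440 245 n 8487 z [0.0651 0.0662 0.0675] c [504. -52.] size [100. 101.] long axis 98.3
t 38.75 p [0.4798 0.0654 0.2317] q [-0.004  0.832 -0.555 -0.002] w 0.0704 F [-0.7  0.4  0.6]
tilt(deg) [0.05 0.54] yaw -67.42 q1,q6 [0.01 1.19]
shift units [0.215 0.222 4.391] turn z units 0.009
tilt fix units tool x,y [-0.0021  0.004 ]
```

View pics/w5.png

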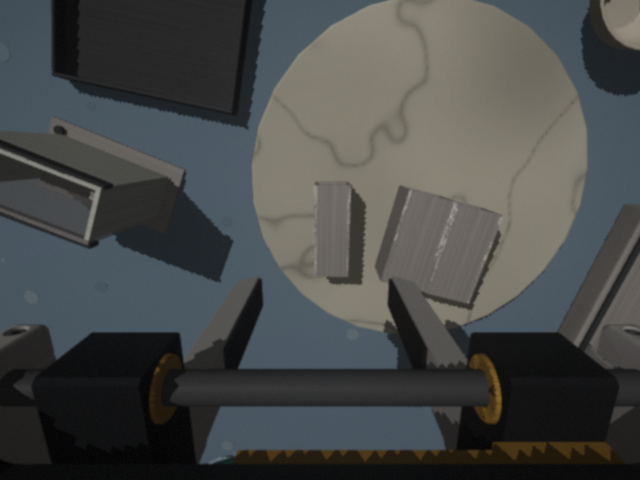

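The view shows slim S1 at (333,230) and the two thick tubes lying side by side, touching, at (440,245). S1 comes first. After that I'll stagger the thick pair by pushing one along its length.

```bash
python3 -m creep '[[[0.2,0.2,0.6,0,0.004,0.008,0.5],[0,0,0.95,0,0,0,0.5],[0,0,0.95,0,0,0,0.5],[0,0,0.95,0,0,0,0.5],[0,0,0.9,0,0,0,0.5],[0,0,0.2,0,0,0,0.5],[0,0,0,0,0,0,0.5],[0,0,0,0,0,0,0.5]]]' 
python3 d.py 474.5 57.5 33 -68.3
```

```text
t: 39.75
ee_pos: [0.4785, 0.0625, 0.0948]
eef_rot: [-0.004, 0.83, -0.558, 0.004]
ft_force: [0.7, -0.1, 0.1]
gripper_width: 0.0707
t 39.75 p [0.4785 0.0625 0.0948] q [-0.004  0.83  -0.558  0.004] w 0.0707 F [ 0.7 -0.1  0.1]
tilt(deg) [0.61 0.17] yaw -67.9 q1,q6 [0.01 1.2 ]
shift units [0.106 0.187 2.06 ] turn z units 0.0033
tilt fix units tool x,y [-0.0052 -0.0006]
```

```bash
python3 -m creep '[[[0.1,0.18,0.6,-0.005,0,0.003,0.5],[0,0.04,0.7,0,0,0,0.5],[0,0,0.4,0,0,0,0.5],[0,0,0.2,0,0,0,0.5],[0,0,0.1,0,0,0,0.2],[0,0,0,0,0,0,0],[0,0,0,0,0,0,-0.1],[0,0,0,0,0,0,-0.1]]]' 
python3 d.py 474.5 57.5 33 -68.3
```

```text
t: 40.75
ee_pos: [0.4763, 0.0564, 0.0349]
eef_rot: [-0.001, 0.827, -0.562, 0.003]
ft_force: [-0.3, -0.4, -0.7]
gripper_width: 0.042
t 40.75 p [0.4763 0.0564 0.0349] q [-0.001  0.827 -0.562  0.003] w 0.042 F [-0.3 -0.4 -0.7]
tilt(deg) [ 0.4 -0.1] yaw -68.32 q1,q6 [0.   1.19]
shift units [-0.057  0.041  0.064] turn z units -0.0002
tilt fix units tool x,y [-0.0028 -0.002 ]
```

```bash
python3 -m creep '[[[0,0.04,0.05,-0.003,-0.002,0,-1],[0,0,0,0,0,0,-1],[0,0,0,0,0,0,-1],[0,0,0,0,0,0,-1],[0,0,-0.3,0,0,0,-1],[0,0,-0.7,0,0,0,-1],[0,0,-0.9,0,0,0,-1],[0,0,-0.9,0,0,0,-1]]]' 35
python3 -m creep '[[[0,0,-0.9,0,0,0,-1],[0,0,-0.9,0,0,-0.06,-1],[0,0,-0.9,0,0,-0.08,-1],[0,0,-0.9,0,0,-0.08,-1],[0,0,-0.2,0,0,-0.08,-1],[0,0,0,0,0,-0.08,-1],[0,0,0,0,0,-0.08,-1],[0,0,0,0,0,-0.08,-1]]]' 
python3 d.py 425 316.7 200 0
```

```text
t: 41.75
ee_pos: [0.4725, 0.0557, 0.1174]
eef_rot: [0.003, 0.827, -0.562, -0.003]
ft_force: [0.2, -0.4, -1.4]
gripper_width: 0.0376
t: 42.75
ee_pos: [0.4731, 0.0543, 0.2399]
eef_rot: [0.002, 1.0, -0.013, -0.002]
ft_force: [0.1, 0.1, -1.6]
gripper_width: 0.0376
t 42.75 p [0.4731 0.0543 0.2399] q [ 0.002  1.    -0.013 -0.002] w 0.0376 F [ 0.1  0.1 -1.6]
tilt(deg) [-0.23 -0.2 ] yaw -1.48 q1,q6 [-0.    0.02]
shift units [-1.604 -8.745  1.328] turn z units -0.0123
tilt fix units tool x,y [0.0017 0.0018]
```

```bash
python3 -m creep '[[[-0.2,-0.95,0,0,0,-0.012,-1],[-0.2,-0.95,0,0,0,0,-1],[-0.2,-0.95,0,0,0,0,-1],[-0.2,-0.95,0,0,0,0,-1],[-0.2,-0.95,0,0,0,0,-1],[-0.2,-0.95,0,0,0,0,-1],[-0.2,-0.95,0,0,0,0,-1],[-0.2,-0.95,0,0,0,0,-1]]]'
python3 -m creep '[[[0,-0.9,0,0,0,0,-1],[0,-0.4,0,0,0,0,-1],[0,-0.1,0,0,0,0,-1],[0,0,0.3,0,0,0,-1],[0,0,0.5,0,0,0,-1],[0,0,0.3,0,0,0,-1],[0,0,0,0,0,0,-1],[0,0,0,0,0,0,-1]]]'
python3 d.py 425 316.7 165 0
```

```text
t: 43.75
ee_pos: [0.424, 0.2857, 0.2395]
eef_rot: [0.004, 1.0, -0.003, -0.003]
ft_force: [-0.1, -0.5, -2.1]
gripper_width: 0.0378
t: 44.75
ee_pos: [0.4232, 0.326, 0.2027]
eef_rot: [0.006, 1.0, -0.003, -0.004]
ft_force: [-0.2, 0.2, -1.7]
gripper_width: 0.0377
t 44.75 p [0.4232 0.326  0.2027] q [ 0.006  1.    -0.003 -0.004] w 0.0377 F [-0.2  0.2 -1.7]
tilt(deg) [-0.44 -0.68] yaw -0.4 q1,q6 [0.55 0.56]
shift units [0.061 0.31  1.256] turn z units -0.0033
tilt fix units tool x,y [0.0057 0.0036]
```

```bash
python3 -m creep '[[[0.06,0.3,0.3,0.0055,0.0035,-0.003,-1],[0,0,0.5,0,0,0,-1],[0,0,0.4,0,0,0,-1],[0,0,0,0,0,0,-1],[0,0,0,0,0,0,-1],[0,0,0,0,0,0,-1],[0,0,0,0,0,0,-1],[0,0,0,0,0,0,-1]]]'
python3 d.py 425 316.7 133 0
```

```text
t: 45.75
ee_pos: [0.4255, 0.3166, 0.1654]
eef_rot: [-0.001, 1.0, -0.0, 0.001]
ft_force: [-0.6, 0.4, -1.3]
gripper_width: 0.0375
t 45.75 p [0.4255 0.3166 0.1654] q [-0.001  1.    -0.     0.001] w 0.0375 F [-0.6  0.4 -1.3]
tilt(deg) [0.12 0.08] yaw -0.0 q1,q6 [0.53 0.53]
shift units [-0.016 -0.004  1.079] turn z units -0.0
tilt fix units tool x,y [-0.0007 -0.001 ]
```

```bash
python3 -m creep '[[[-0.02,0,0.3,0,0,0,-1],[0,0,0.3,0,0,0,-1],[0,0,0.25,0,0,0,-1],[0,0,0.1,0,0,0,-1],[0,0,0.05,0,0,0,-1],[0,0,0,0,0,0,-1],[0,0,0,0,0,0,-1],[0,0,0,0,0,0,-1]]]'
python3 d.py 425 316.7 133 0
```

```text
t: 46.75
ee_pos: [0.4249, 0.3166, 0.1332]
eef_rot: [-0.001, 1.0, -0.0, 0.001]
ft_force: [0.6, -0.2, -1.8]
gripper_width: 0.0379
t 46.75 p [0.4249 0.3166 0.1332] q [-0.001  1.    -0.     0.001] w 0.0379 F [ 0.6 -0.2 -1.8]
tilt(deg) [0.11 0.08] yaw -0.0 q1,q6 [0.53 0.53]
shift units [ 0.004 -0.002  0.005] turn z units -0.0
tilt fix units tool x,y [-0.0007 -0.0009]
```

```bash
python3 -m creep '[[[0,0,0,0,0,0,0],[0,0,0,0,0,0,0.2],[0,0,0,0,0,0,0.3],[0,0,-0.5,0,0,0,0.3],[0,0,-0.9,0,0,0,0.3],[0,0,-0.9,0,0,0,0.3],[0,0.5,-0.7,0,0,0.05,0.3],[0,0.9,0,0,0,0.08,0.3]]]' 
python3 - <<'E'
from meas import *
im,d,p=grab('wrist'); W=cloud(d,p)
m=(abs(W[...,0]-.425)<.018)&(abs(W[...,1]-.317)<.045)&(W[...,2]<.2); print('in mag z',np.nanpercentile(W[m][:,2],[5,50,95]).round(4),m.sum())
E
python3 -m creep '[[[0,0.9,0,0,0,0.085,-1],[0,0.8,0,0,0,0.085,-1],[0,0.6,0,0,0,0.085,-1],[0.4,0.3,0,0,0,0.085,-1],[0.6,0,0,0,0,0.085,-1],[0.9,0,0,0,0,0.085,-1],[0.9,0,0,0,0,0.03,-1],[0.9,0,0,0,0,0,-1]]]' 
python3 d.py 433 -83 150 -81.7
```

```text
t: 47.75
ee_pos: [0.423, 0.2757, 0.2324]
eef_rot: [-0.003, 0.99, -0.138, 0.004]
ft_force: [-0.5, 0.1, -0.4]
gripper_width: 0.0609
in mag z [0.079  0.0803 0.0815] 3312
t: 48.8
ee_pos: [0.4238, 0.1, 0.2403]
eef_rot: [-0.009, 0.752, -0.659, 0.005]
ft_force: [-0.2, -0.5, -0.7]
gripper_width: 0.0002
t 48.8 p [0.4238 0.1    0.2403] q [-0.009  0.752 -0.659  0.005] w 0.0002 F [-0.2 -0.5 -0.7]
tilt(deg) [1.13 0.43] yaw -82.45 q1,q6 [0.1  1.54]
shift units [6.08  0.577 3.011] turn z units -0.0062
tilt fix units tool x,y [-0.0098  0.0023]
```

Both slim tubes are stacked, with the top surface at 80 mm. Now I'll stagger the thick pair.

```bash
python3 -m creep '[[[0.95,0.1,0,-0.01,0.002,-0.006,-1],[0.95,0.1,0,0,0,0,-1],[0.95,0.1,0,0,0,0,-1],[0.95,0.1,0,0,0,0,-1],[0.95,0.1,0.3,0,0,0,-1],[0.95,0.1,0.6,0,0,0,-1],[0.6,0,0.8,0,0,0,-1],[0.1,0,0.8,0,0,0,-1]]]' 
python3 d.py 433 -83 45 -81.7
```

```text
t: 49.8
ee_pos: [0.4389, -0.0998, 0.1741]
eef_rot: [-0.004, 0.759, -0.651, 0.007]
ft_force: [-0.2, -0.4, 0.1]
gripper_width: 0.0005
t 49.8 p [ 0.4389 -0.0998  0.1741] q [-0.004  0.759 -0.651  0.007] w 0.0005 F [-0.2 -0.4  0.1]
tilt(deg) [ 0.94 -0.13] yaw -81.19 q1,q6 [-0.35  1.06]
shift units [-0.584  0.114  4.302] turn z units 0.0043
tilt fix units tool x,y [-0.0076 -0.0023]
```

```bash
python3 -m creep '[[[-0.55,0.1,0.3,-0.007,-0.002,0.004,-1],[-0.05,0,0.9,0,0,0,-1],[0,0,0.9,0,0,0,-1],[0,0,0.9,0,0,0,-1],[0,0,0.8,0,0,0,-1],[0,0,0.4,0,0,0,-1],[0,0,0,0,0,0,-1],[0,0,0,0,0,0,-1]]]' 
python3 d.py 504 -71 45 -81.7
```

```text
t: 50.8
ee_pos: [0.4371, -0.0826, 0.0498]
eef_rot: [-0.002, 0.759, -0.651, 0.004]
ft_force: [0.1, -0.3, -0.6]
gripper_width: 0.0003
t 50.8 p [ 0.4371 -0.0826  0.0498] q [-0.002  0.759 -0.651  0.004] w 0.0003 F [ 0.1 -0.3 -0.6]
tilt(deg) [ 0.49 -0.07] yaw -81.27 q1,q6 [-0.32  1.1 ]
shift units [-0.059 -2.261  0.16 ] turn z units 0.0036
tilt fix units tool x,y [-0.0039 -0.0012]
```

```bash
python3 -m creep '[[[0,-0.3,0.3,0,0,0,-1],[0,-0.35,0,0,0,0,-1],[0,-0.35,0,0,0,0,-1],[0,-0.35,0,0,0,0,-1],[0,-0.35,0,0,0,0,-1],[0,-0.35,0,0,0,0,-1],[0,-0.35,0,0,0,0,-1],[0,0,0,0,0,0,-1]]]' 
python3 d.py 504 -71 45 -81.7
```

```text
t: 51.8
ee_pos: [0.5147, -0.0714, 0.0424]
eef_rot: [-0.002, 0.759, -0.651, 0.005]
ft_force: [0.1, -0.1, -0.4]
gripper_width: 0.0003
t 51.8 p [ 0.5147 -0.0714  0.0424] q [-0.002  0.759 -0.651  0.005] w 0.0003 F [ 0.1 -0.1 -0.4]
tilt(deg) [ 0.57 -0.16] yaw -81.24 q1,q6 [-0.25  1.17]
shift units [-0.064  0.35  -0.088] turn z units 0.0038
tilt fix units tool x,y [-0.0045 -0.002 ]
```

```bash
python3 -m creep '[[[0,0.4,0,0,0,0,-1],[0,0.5,-0.4,0,0,0,-1],[0,0,-0.9,0,0,0,0.8],[0,0,-0.9,0,0,0,0.8],[0,0,-0.9,0,0,0,0.8],[0,0,-0.9,0,0,0,0.8],[0,0,-0.9,0,0,0,0.8],[0,0,0,0,0,0,0.8]]]' 
python3 - <<'E'
from meas import *
im,d,p=grab('wrist'); W=cloud(d,p); np.savez('w6.npz',W=W,im=im); cv2.imwrite('pics/w6.png',im)
rects(W,.060,.073,(.3,.8,-.2,.3),500)
m=(W[...,2]>.06)&(W[...,2]<.073)&(W[...,0]>.3)&(W[...,0]<.8)&(abs(W[...,1])<.2)
h=cv2.approxPolyDP((cv2.findContours(m.astype(np.uint8),0,1)[0][0]),4,True).reshape(-1,2); print([ (tuple(x),np.round(W[x[1],x[0],:2],3)) for x in h])
E
python3 d.py 540 -72 100 -81.7
```

```text
t: 52.8
ee_pos: [0.4802, -0.0749, 0.1935]
eef_rot: [-0.004, 0.759, -0.651, 0.006]
ft_force: [-0.0, 0.6, 0.2]
gripper_width: 0.0573
uv 306 162 n 13007 z [0.065  0.0662 0.0674] c [537. -47.] size [ 99. 166.] long axis 8.4
[((np.int32(362), np.int32(66)), array([ 0.626, -0.083])), ((np.int32(302), np.int32(65)), array([ 0.62 , -0.035])), ((np.int32(303), np.int32(149)), array([ 0.555, -0.045])), ((np.int32(245), np.int32(150)), array([0.547, 0.004])), ((np.int32(251), np.int32(260)), array([ 0.448, -0.01 ])), ((np.int32(304), np.int32(259)), array([ 0.456, -0.059])), ((np.int32(304), np.int32(188)), array([ 0.522, -0.05 ])), ((np.int32(359), np.int32(189)), array([ 0.529, -0.099]))]
t 52.85 p [ 0.4793 -0.0746  0.1917] q [-0.003  0.759 -0.652  0.004] w 0.0611 F [ 0.6 -0.7 -1.1]
tilt(deg) [ 0.59 -0.02] yaw -81.31 q1,q6 [-0.27  1.15]
shift units [ 0.205 -2.013  3.058] turn z units 0.0032
tilt fix units tool x,y [-0.0048 -0.0009]
```

View pics/w6.png

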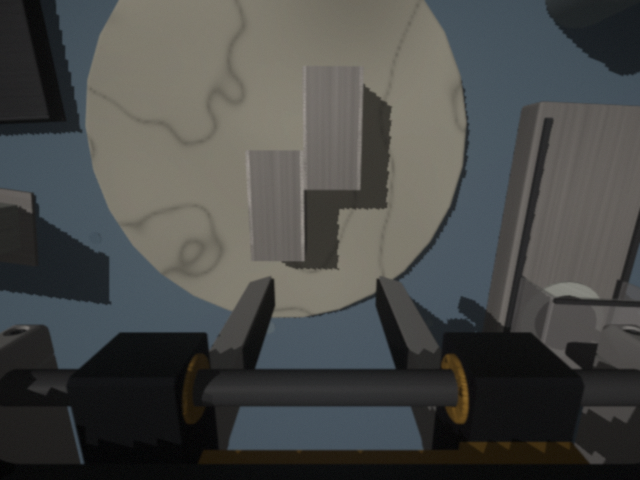

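The pair is now staggered: T2 at (333,128), centred at (574,-67), and T1 at (277,205), centred at (501,-27). T2's middle is clear of T1, so I can grip it there.

```bash
python3 -m creep '[[[0.05,-0.9,0,-0.004,0,0.003,0.8],[0.05,-0.9,0,0,0,0,0.8],[0.05,-0.9,0.2,0,0,0,0.8],[0,-0.6,0.6,0,0,0,0.8],[0,-0.1,0.8,0,0,0,0.8],[0,0,0.7,0,0,0,0.8],[0,0,0.3,0,0,0,0.8],[0,0,0,0,0,0,0.8]]]' 
python3 d.py 579 -66.3 40 -81.7
```

```text
t: 53.85
ee_pos: [0.5741, -0.0625, 0.0961]
eef_rot: [0.005, 0.756, -0.654, -0.009]
ft_force: [-0.2, 0.2, -0.5]
gripper_width: 0.0845
t 53.85 p [ 0.5741 -0.0625  0.0961] q [ 0.005  0.756 -0.654 -0.009] w 0.0845 F [-0.2  0.2 -0.5]
tilt(deg) [-1.13  0.21] yaw -81.75 q1,q6 [-0.21  1.22]
shift units [ 0.148 -0.143  1.869] turn z units -0.0004
tilt fix units tool x,y [0.0091 0.0031]
```

```bash
python3 -m creep '[[[0.14,-0.14,0.3,0.009,0.003,0,0.8],[0,0,0.6,0,0,0,0.8],[0,0,0.6,0,0,0,0.8],[0,0,0.3,0,0,0,0.8],[0,0,0.1,0,0,0,0.5],[0,0,0,0,0,0,0.3],[0,0,0,0,0,0,0.3],[0,0,0,0,0,0,0.3]]]' 
python3 d.py 579 -66.3 40 -81.7
```

```text
t: 54.85
ee_pos: [0.5801, -0.0663, 0.0385]
eef_rot: [-0.001, 0.756, -0.654, 0.002]
ft_force: [-1.2, 0.5, 0.7]
gripper_width: 0.061
t 54.85 p [ 0.5801 -0.0663  0.0385] q [-0.001  0.756 -0.654  0.002] w 0.061 F [-1.2  0.5  0.7]
tilt(deg) [ 0.25 -0.03] yaw -81.74 q1,q6 [-0.21  1.22]
shift units [-0.004  0.038 -0.051] turn z units -0.0004
tilt fix units tool x,y [-0.002  -0.0006]
```

```bash
python3 -m creep '[[[0,0,0,0,0,0,-1],[0,0,0,0,0,0,-1],[0,0,0,0,0,0,-1],[0,0,0,0,0,0,-1],[0,0,-0.3,0,0,0,-1],[0,0,-0.7,0,0,0,-1],[0,0,-0.9,0,0,0,-1],[0,0,-0.9,0,0,0,-1]]]' 40
python3 -m creep '[[[-0.3,0,-0.9,0,0,0,-1],[-0.9,0,-0.5,0,0,-0.01,-1],[-0.95,0,0,0,0,-0.01,-1],[-0.95,0,0,0,0,0,-1],[-0.95,0,0,0,0,0,-1],[-0.95,0,0,0,0,0,-1],[-0.95,0,0,0,0,0,-1],[-0.95,0,0,0,0,0,-1]]]' 
python3 d.py 593 349 150 -79
```

```text
t: 55.85
ee_pos: [0.5765, -0.0662, 0.1207]
eef_rot: [0.002, 0.756, -0.654, -0.002]
ft_force: [0.1, -1.0, -2.6]
gripper_width: 0.0496
t: 56.85
ee_pos: [0.5393, 0.1419, 0.1684]
eef_rot: [0.001, 0.769, -0.64, -0.002]
ft_force: [0.8, 0.1, -2.7]
gripper_width: 0.0501
t 56.85 p [0.5393 0.1419 0.1684] q [ 0.001  0.769 -0.64  -0.002] w 0.0501 F [ 0.8  0.1 -2.7]
tilt(deg) [-0.22  0.05] yaw -79.56 q1,q6 [0.15 1.54]
shift units [-6.436 -3.076  0.613] turn z units -0.0047
tilt fix units tool x,y [0.0017 0.0007]
```

```bash
python3 -m creep '[[[-0.95,-0.5,0,0,0,-0.005,-1],[-0.95,-0.5,0,0,0,0,-1],[-0.95,-0.5,0,0,0,0,-1],[-0.95,-0.5,0,0,0,0,-1],[-0.95,-0.5,0,0,0,0,-1],[-0.95,-0.5,0,0,0,0,-1],[-0.5,-0.2,0,0,0,0,-1],[0,0,0,0,0,0,-1]]]' 
python3 d.py 593 349 80 -79
python3 - <<'E'
from meas import *
im,d,p=grab('wrist'); W=cloud(d,p); rects(W,.017,.027,(.45,.75,.15,.5),200)
E
```

```text
t: 57.85
ee_pos: [0.5957, 0.3504, 0.1669]
eef_rot: [0.004, 0.773, -0.635, -0.004]
ft_force: [0.3, -0.7, -3.5]
gripper_width: 0.0497
t 57.85 p [0.5957 0.3504 0.1669] q [ 0.004  0.773 -0.635 -0.004] w 0.0497 F [ 0.3 -0.7 -3.5]
tilt(deg) [-0.63 -0.1 ] yaw -78.8 q1,q6 [0.45 1.82]
shift units [0.029 0.096 2.895] turn z units 0.0017
tilt fix units tool x,y [0.0053 0.0002]
uv 399 209 n 1691 z [0.0203 0.0219 0.0232] c [596. 309.] size [140. 189.] long axis 100.9
```

Tray pose confirmed at (596,309), 11°. Lowering.

```bash
python3 -m creep '[[[0,0.1,0.6,0.005,0,0,-1],[0,0,0.9,0,0,0,-1],[0,0,0.9,0,0,0,-1],[0,0,0.8,0,0,0,-1],[0,0,0.5,0,0,0,-1],[0,0,0.2,0,0,0,-1],[0,0,0,0,0,0,-1],[0,0,0,0,0,0,-1]]]' 
python3 d.py 593 349 29 -79
```

```text
t: 58.9
ee_pos: [0.5944, 0.3405, 0.0524]
eef_rot: [-0.001, 0.77, -0.638, 0.002]
ft_force: [-0.4, -0.6, -3.1]
gripper_width: 0.0495
t 58.9 p [0.5944 0.3405 0.0524] q [-0.001  0.77  -0.638  0.002] w 0.0495 F [-0.4 -0.6 -3.1]
tilt(deg) [ 0.3  -0.08] yaw -79.33 q1,q6 [0.44 1.82]
shift units [-0.287 -0.01   0.779] turn z units -0.0027
tilt fix units tool x,y [-0.0023 -0.0011]
```

```bash
python3 -m creep '[[[-0.28,0,0.2,0,0,-0.003,-1],[0,0,0.3,0,0,0,-1],[0,0,0.15,0,0,0,-1],[0,0,0.1,0,0,0,-1],[0,0,0.05,0,0,0,-1],[0,0,0.03,0,0,0,-1],[0,0,0,0,0,0,-1],[0,0,0,0,0,0,-1]]]' 
python3 d.py 593 349 29 -79
```

```text
t: 59.9
ee_pos: [0.5938, 0.3502, 0.0277]
eef_rot: [-0.003, 0.772, -0.635, 0.003]
ft_force: [0.6, -0.0, -2.5]
gripper_width: 0.0499
t 59.9 p [0.5938 0.3502 0.0277] q [-0.003  0.772 -0.635  0.003] w 0.0499 F [ 0.6 -0.  -2.5]
tilt(deg) [ 0.46 -0.  ] yaw -78.91 q1,q6 [0.45 1.83]
shift units [ 0.033  0.034 -0.045] turn z units 0.0008
tilt fix units tool x,y [-0.0038 -0.0008]
```

```bash
python3 -m creep '[[[0,0,0.06,0,0,0,-1],[0,0,0.05,0,0,0,-1],[0,0,0,0,0,0,0.4],[0,0,0,0,0,0,0.4],[0,0,0,0,0,0,0.4],[0,0,-0.5,0,0,0,0.4],[0,0,-0.9,0,0,0,0.4],[0,0,-0.9,0,0,0,0.4]]]' 
python3 -m creep '[[[0,0,-0.9,0,0,0,0.4],[0.6,0.3,-0.9,0,0,0,0.4],[0.95,0.3,-0.3,0,0,0,0.8],[0.95,0.3,0,0,0,0,0.8],[0.95,0.3,0,0,0,0,0.8],[0.95,0.3,0,0,0,0,0.8],[0.95,0.3,0,0,0,0,0.8],[0.95,0.3,0,0,0,0,0.8]]]' 
python3 -m creep '[[[0.95,0.3,0,0,0,0.01,0.8],[0.95,0.3,0,0,0,0.01,0.8],[0.95,0.3,0,0,0,0,0.8],[0.95,0.3,0,0,0,0,0.8],[0.95,0.3,0,0,0,0,0.8],[0.4,0,0,0,0,0,0.8],[0,0,0,0,0,0,0.8],[0,0,0,0,0,0,0.8]]]' 
python3 - <<'E'
from meas import *
im,d,p=grab('scene'); W=cloud(d,p); rects(W,.048,.060,(.45,.75,.2,.5),100)
im,d,p=grab('wrist'); W=cloud(d,p); print('w'); rects(W,.060,.073,(.3,.8,-.2,.2),500)
E
python3 d.py 501 -27 100 -81.7
```

```text
t: 60.9
ee_pos: [0.5932, 0.35, 0.0967]
eef_rot: [-0.002, 0.772, -0.635, 0.003]
ft_force: [-0.1, 0.0, -0.3]
gripper_width: 0.066
t: 61.9
ee_pos: [0.5707, 0.1505, 0.1761]
eef_rot: [-0.012, 0.773, -0.634, 0.009]
ft_force: [0.1, -0.2, 0.9]
gripper_width: 0.0848
t: 62.9
ee_pos: [0.5535, -0.0151, 0.1841]
eef_rot: [-0.017, 0.759, -0.651, 0.014]
ft_force: [-0.1, -0.1, -0.0]
gripper_width: 0.0843
uv 498 245 n 523 z [0.0516 0.0548 0.0577] c [591. 348.] size [ 54. 100.] long axis 11.5
w
uv 329 297 n 5196 z [0.0652 0.0662 0.0674] c [501. -27.] size [ 49. 100.] long axis 9.0
t 63.0 p [ 0.5534 -0.0149  0.1839] q [-0.017  0.759 -0.651  0.014] w 0.0846 F [ 0.3 -1.6 -0.5]
tilt(deg) [2.51 0.42] yaw -81.22 q1,q6 [-0.14  1.28]
shift units [0.146 1.787 2.798] turn z units 0.004
tilt fix units tool x,y [-0.0212  0.0002]
```

T2 lies in the tray at (590,348), 11.5°, top at 55 mm. Now T1 at (501,-27), axis 8.7°.

```bash
python3 -m creep '[[[0.1,0.6,0,-0.021,0,0.003,0.8],[0.05,0.8,0.5,0,0,0,0.8],[0,0.2,0.9,0,0,0,0.8],[0,0,0.9,0,0,0,0.8],[0,0,0.5,0,0,0,0.8],[0,0,0,0,0,0,0.8],[0,0,0,0,0,0,0.8],[0,0,0,0,0,0,0.8]]]' 
python3 d.py 501 -27 40 -81.3
```

```text
t: 64.0
ee_pos: [0.5079, -0.022, 0.0994]
eef_rot: [-0.002, 0.76, -0.65, 0.001]
ft_force: [-0.2, -0.0, -0.2]
gripper_width: 0.0844
t 64.0 p [ 0.5079 -0.022   0.0994] q [-0.002  0.76  -0.65   0.001] w 0.0844 F [-0.2 -0.  -0.2]
tilt(deg) [0.23 0.06] yaw -81.12 q1,q6 [-0.16  1.26]
shift units [0.131 0.254 1.978] turn z units 0.0015
tilt fix units tool x,y [-0.0019  0.0002]
```

```bash
python3 -m creep '[[[0.13,0.25,0.4,0,0,0,0.8],[0,0,0.6,0,0,0,0.8],[0,0,0.6,0,0,0,0.8],[0,0,0.3,0,0,0,0.8],[0,0,0.1,0,0,0,0.5],[0,0,0,0,0,0,0.3],[0,0,0,0,0,0,0.3],[0,0,0,0,0,0,0.3]]]' 
python3 d.py 501 -27 40 -81.3
```

```text
t: 65.0
ee_pos: [0.5021, -0.029, 0.0396]
eef_rot: [-0.003, 0.759, -0.651, 0.004]
ft_force: [0.5, -0.0, 0.1]
gripper_width: 0.061
t 65.0 p [ 0.5021 -0.029   0.0396] q [-0.003  0.759 -0.651  0.004] w 0.061 F [ 0.5 -0.   0.1]
tilt(deg) [ 0.56 -0.04] yaw -81.17 q1,q6 [-0.17  1.25]
shift units [-0.07   0.027 -0.014] turn z units 0.0011
tilt fix units tool x,y [-0.0045 -0.0011]
```

```bash
python3 -m creep '[[[0,0,0,-0.004,0,0,-1],[0,0,0,0,0,0,-1],[0,0,0,0,0,0,-1],[0,0,0,0,0,0,-1],[0,0,-0.3,0,0,0,-1],[0,0,-0.7,0,0,0,-1],[0,0,-0.9,0,0,0,-1],[0,0,-0.9,0,0,0,-1]]]' 40
python3 -m creep '[[[-0.3,-0.2,-0.9,0,0,0,-1],[-0.9,-0.5,-0.5,0,0,-0.01,-1],[-0.95,-0.6,0,0,0,-0.01,-1],[-0.95,-0.6,0,0,0,0,-1],[-0.95,-0.6,0,0,0,0,-1],[-0.95,-0.6,0,0,0,0,-1],[-0.95,-0.6,0,0,0,0,-1],[-0.95,-0.6,0,0,0,0,-1]]]' 
python3 d.py 603.6 269 150 -79
```

```text
t: 66.0
ee_pos: [0.4989, -0.0284, 0.1226]
eef_rot: [0.003, 0.759, -0.651, -0.003]
ft_force: [-0.1, 0.7, -3.0]
gripper_width: 0.0499
t: 67.0
ee_pos: [0.5906, 0.2022, 0.1693]
eef_rot: [0.003, 0.771, -0.636, -0.0]
ft_force: [0.9, -0.4, -2.6]
gripper_width: 0.0498
t 67.0 p [0.5906 0.2022 0.1693] q [ 0.003  0.771 -0.636 -0.   ] w 0.0498 F [ 0.9 -0.4 -2.6]
tilt(deg) [-0.24 -0.25] yaw -79.02 q1,q6 [0.24 1.62]
shift units [-2.103 -0.85   0.643] turn z units -0.0002
tilt fix units tool x,y [ 0.0024 -0.0016]
```

```bash
python3 -m creep '[[[-0.8,-0.3,0,0,0,0,-1],[-0.8,-0.3,0,0,0,0,-1],[-0.5,-0.2,0.3,0,0,0,-1],[0,0,0.8,0,0,0,-1],[0,0,0.8,0,0,0,-1],[0,0,0.7,0,0,0,-1],[0,0,0.2,0,0,0,-1],[0,0,0,0,0,0,-1]]]' 
python3 d.py 603.6 269 29 -79
```

```text
t: 68.0
ee_pos: [0.6005, 0.2709, 0.0779]
eef_rot: [0.007, 0.772, -0.635, -0.001]
ft_force: [0.0, 0.7, -2.8]
gripper_width: 0.0496
t 68.0 p [0.6005 0.2709 0.0779] q [ 0.007  0.772 -0.635 -0.001] w 0.0496 F [ 0.   0.7 -2.8]
tilt(deg) [-0.63 -0.5 ] yaw -78.9 q1,q6 [0.34 1.72]
shift units [ 0.083 -0.089  1.631] turn z units 0.0009
tilt fix units tool x,y [ 0.006  -0.0031]
```

```bash
python3 -m creep '[[[0.08,-0.08,0.4,0.006,-0.003,0,-1],[0,0,0.5,0,0,0,-1],[0,0,0.4,0,0,0,-1],[0,0,0.2,0,0,0,-1],[0,0,0.05,0,0,0,-1],[0,0,0,0,0,0,-1],[0,0,0,0,0,0,-1],[0,0,0,0,0,0,-1]]]' 
python3 d.py 603.6 269 28 -79
```

```text
t: 69.0
ee_pos: [0.6053, 0.2692, 0.0313]
eef_rot: [-0.003, 0.772, -0.636, 0.002]
ft_force: [-0.3, 1.2, -2.9]
gripper_width: 0.0498
t 69.0 p [0.6053 0.2692 0.0313] q [-0.003  0.772 -0.636  0.002] w 0.0498 F [-0.3  1.2 -2.9]
tilt(deg) [0.33 0.11] yaw -78.92 q1,q6 [0.33 1.71]
shift units [-0.005  0.056  0.108] turn z units 0.0007
tilt fix units tool x,y [-0.0028  0.0003]
```

```bash
python3 -m creep '[[[0,0,0.08,0,0,0,-1],[0,0,0.04,0,0,0,-1],[0,0,0.03,0,0,0,-1],[0,0,0,0,0,0,0.35],[0,0,0,0,0,0,0.35],[0,0,0,0,0,0,0.35],[0,0,-0.6,0,0,0,0.35],[0,0,-0.9,0,0,0,0.35]]]' 
python3 -m creep '[[[0,0,-0.9,0,0,0,0.35],[0,0,-0.9,0,0,0,0.35],[0.5,0.5,-0.6,0,0,0,0.35],[0.9,0.9,0,0,0,0,0.35],[0.9,0.9,0,0,0,0,0.35],[0.9,0.9,0,0,0,0,0.35],[0.9,0.9,0,0,0,0,0.35],[0,0,0,0,0,0,0.35]]]' 
python3 - <<'E'
from meas import *
st(); im,d,p=grab('scene'); cv2.imwrite('pics/end.png',im); W=cloud(d,p); rects(W,.048,.060,(.45,.75,.2,.5),100)
print('handle');rects(W,.12,.135,(.3,.8,-.5,-.2),20); print('board left');rects(W,.03,.073,(.38,.73,-.2,.16),100)
E
```

```text
t: 70.0
ee_pos: [0.6051, 0.2691, 0.0741]
eef_rot: [-0.003, 0.772, -0.636, 0.002]
ft_force: [0.1, -1.0, -0.0]
gripper_width: 0.0632
t: 71.0
ee_pos: [0.5101, 0.1223, 0.1634]
eef_rot: [-0.013, 0.772, -0.635, 0.01]
ft_force: [-0.2, 0.8, 0.8]
gripper_width: 0.0637
t 71.0 p [0.5101 0.1223 0.1634] q [-0.013  0.772 -0.635  0.01 ] w 0.0637 F [-0.2  0.8  0.8]
uv 499 245 n 517 z [0.0518 0.0548 0.0577] c [590. 349.] size [54. 98.] long axis 12.4
uv 474 256 n 572 z [0.0515 0.0548 0.0576] c [607. 270.] size [ 53. 102.] long axis 10.2
handle
uv 212 230 n 153 z [0.121  0.1276 0.1319] c [ 425. -339.] size [13. 66.] long axis 94.8
board left
```

View pics/end.png

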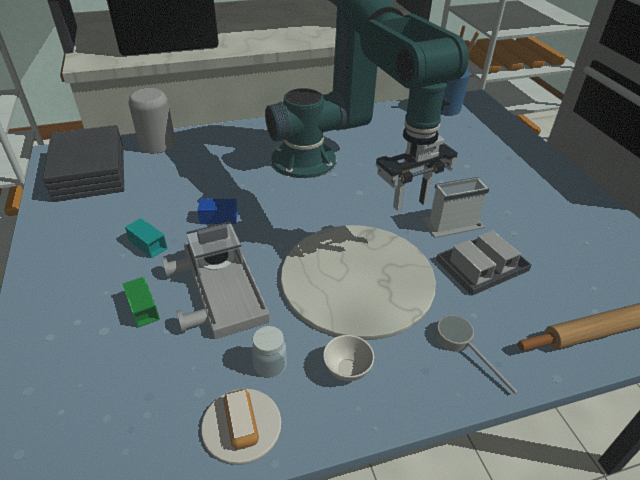

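The board is empty, both thick tubes lie flat in the tray at (470,260) and (498,247), and the guard is home at (215,240). The bowl, sieve and jar are where they were. Handing in.

```bash
python3 -c "
from workcell import ctrl
print(ctrl.close_job())"
```

```text
the job is handed in; nothing more can be done
None
```

The station is ready and the job is handed in at about 71 s. All four tubes present are placed, and the regulator is set with its guard closed.

- **Slim tubes:** both lie stacked in the magazine. The surface inside read 42 mm after the first and 80 mm after the second, which matches one tube and then two.
- **Thick tubes:** both lie flat in the reject tray, with tops at 55 mm and centres about 80 mm apart. I sorted them by their measured section (50 mm against 38 mm) and did not try them in the magazine mouth. One was knocked against the other during the run, so I pushed them apart lengthwise to grip the first.
- **Regulator:** I slid the guard to its open stop, turned the knob and pushed the guard back to its home stop (22 N). Its handle then measured directly over the knob.

**Disagreement on the dial mark:** the mark first read about -101°. A refit of two views gave -103 to -104°, so I regripped and turned the knob 2° further. The pointer's last reading was -103.5°.

The last picture showed the board empty and the bowl, sieve and jar untouched.

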